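Turn the upside-down tube sleeve mouth-up

TASK

Three square tube sleeves stand in the white rack, each with a blind hole in one end; one of them was put in upside down, so its closed end shows and its hole is hidden in the rack. Pull that one out, turn it over and finish holding it still in the gripper with its hole facing straight up, well clear of the table and the rack (its lower end at least 10 cm above the table), ready for a tube: do not put it down or let go at the end. Leave the other two sleeves standing in the rack and the loupe and the tape roll where they are.

Things in the scene. Friction and masses are not known exactly. Their poses are not given: they have to be found in the camera images.
- turned_sleeve_mid (a point): Centre of the sleeve that stands upside down: grey square plastic tube sleeve, 28 x 28 x 110 mm, about 70 g, one end closed, the other with a blind round hole (18 mm bore, 80 mm deep). z runs along its length FROM THE MOUTH TO THE CLOSED END (up at the start, must point down at the end); x, y are square to its sides. It stands 6 mm above the table, so its top is at 116 mm. Lies flat on a side without rolling.
- turned_sleeve_mouth (a point): Centre of the mouth (open end face) of that sleeve, 55 mm from its centre; at the start it is hidden at the bottom of the well.
- turned_sleeve_closed (a point): Centre of the closed end face of that sleeve, 55 mm from its centre; it is on top at the start.
- sleeve_b_mid (a point): Centre of a second, identical sleeve, standing mouth-up in the rack (here z points from the closed end to the mouth); to be left alone.
- sleeve_c_mid (a point): Centre of the third, identical sleeve, also mouth-up (z from closed end to mouth); to be left alone.
- rack: White plastic block fixed to the table, 180 x 60 x 46 mm, with three square wells in a row along its x axis at -60, 0 and +60 mm, each 40 mm deep and 2.5 mm wider than a sleeve, floors 6 mm above the table; origin at the centre of its underside. Any sleeve can be in any well.
- loupe_mid (a point): Centre of a small black loupe, a round stub of 36 mm diameter and 27 mm height, loose on the table; to be left alone.
- tape_roll_mid (a point): Centre of a cream tape roll of 56 mm diameter and 18 mm height, lying loose on the table; to be left alone.
There are look-alikes about, which are no part of the job. Leave any green, orange or purple look-alike of the part that bears turned_sleeve_mid alone.

How it is judged:
By the outcome, as a careful person would: the job done as asked, in the order asked, and still so for the second after the job is handed in, while the arm keeps its last pose, push and grip.
It also fails if it takes over 48 s, if anything falls off the work surface, if the arm or the gripper's body presses on something with over 40 N, if the wrist force passes 120 N, or if a joint passes its speed limit or range.

ROBOT

A 6-joint arm with a two-finger parallel gripper is mounted at the origin on a cart in front of the work surface, level with it; the furniture and walls round the work are solid. World frame = base frame: x ahead of the robot, y to its left, z up, the work surface at z = 0. Lengths are in m, angles in rad, forces in N, time in s.
With the tool pointing down it reaches from about 0.4 to 0.825 m from the base axis. Payload 7 kg.
Tool frame: the origin (TCP) lies at the very end of the fingers, on their centre line; the grasp point (between the pads) lies 19 mm behind it; z points along the fingers, y is the direction in which the jaws open and shut (so a half turn about z gives the same grasp; the last joint's range is limited). The gripper opens to 88 mm and grips with 3 to 60 N. Pads are 19 mm wide; open, the fingers measure 130 mm over their backs; the gripper's body (78 mm by 193 mm) begins 47 mm behind the grasp point.
Start: joints at [-0.872, 0.359, 0.012, 0, -1.224, -0.288], TCP at [0.27, -0.619, 0.227] pointing down, gripper open.
Joint ranges: [-3.07, 3.07], [-1.43, 2.12], [-1.02, 1.25], [-3.03, 1.67], [-3.05, -0], [-3.03, 3.03]. Speed limits (rad/s): [2.39, 2.39, 3.01, 3.14, 3.14, 3.14].

INTERFACE

Orientations are given as [roll, pitch, yaw] about the fixed x, y, z axes, in that order (R = Rz(yaw) Ry(pitch) Rx(roll)).
In Python, from station import arm, eyes, job, outline_of gives the robot as it stands.
- The arm moves only by the tool apply_moves, never from a script. Its argument "moves" is a list of rows, each a list of 5 numbers: the opening, from -1 (shut) to 1 (fully open), then the shift along the tool's x, y, z in m, then the turn about the tool's z in rad. A call has 1 to 12 rows; each row shifts and turns the commanded pose from where the row before left it, along the tool's axes as they then stand; what a row does not reach is not made up. A row lasts 1/12 s, in which the tool goes at most 41.7 mm and 7.16 degrees, less where a joint would pass 70% of its speed; a pose out of reach is approached as far as the arm can. A call with a gripper value outside its range is refused whole. The fingers move at their own pace and stop on an object; "newtons" is the grip in N (left out, the last holds). Time passes only in rows, so rows that do not move let the fingers close. It gives the time, the measured TCP pose, the force and the opening at its end, in the units of the state.
- arm.get_state(): the state, without advancing time (a new reading comes with each control period).
- eyes.grab_frame(name): name is "scene" or "top" or "wrist"; returns a dict with "color" (384x512x3 uint8, red, green, blue), "z_map" (384x512 float32, m along the optical axis (not along the pixel's ray), 0 where there is no reading), "camera_matrix" (3x3 intrinsics, pixels), "extrinsics" (4x4, takes a point from camera to world coordinates). Camera axes: x right, y up, looking along -z (the intrinsics and any distortion apply to the point x, -y, -z); pixel columns grow to the right and rows downward; lengths in m; the calibration is good to about 2 mm. A picture is of the moment at which its call begins.
- job.job_done(): hands the job in, once; it reports no verdict.
Trained networks look in a picture, given as the dict that the camera call returned (one of the last four; its "shot" number tells which), for a name from the list of things; names that differ only in an ending like _2 or _b are one class to them, and where a whole thing is asked for, a point or a joint stands for the part that bears it (a point fixed in the world has none). Each returns a list of dicts, best first, with "score" (0 to 1); they miss things now and then, are a little off and sometimes report something else, mostly with a low value. They report only what shows in the picture. A call takes as long as a camera call. They do not tell look-alikes from the thing itself.
- outline_of(label, picture): "region" (384x512 bool, what is visible of it) and "extent" ([left, top, right, bottom] in pixels, round what is visible of it).
The state is a dict: "t": time; "q": joint angles; "qd": joint speeds; "joint_efforts": joint torques, N m; "eef_pos": TCP position; "ee_rot": TCP orientation; "force": force on the tool from outside, world axes, zero at the start; "moment": the same for the moment, N m; "width": finger opening in m.
Only numpy, scipy, OpenCV 4.12 (cv2) and the standard library are available. Lean on these libraries where they do the work, as an engineer would, in place of code of your own. Each camera call takes 0.05 s, during which the arm holds its last target.

## Working session

There is one attempt and no reset: what is moved stays moved. The work goes in short steps, Python scripts to look and compute and a tool call to move; the robot and the scene stay as the last step left them, time stands still between calls to the robot, and variables do not carry over. Pictures are saved under pics/ and viewed, and the job is handed in when it is done.

Besides the shell and the picture viewer there is one more tool, called in YAML: its name, and indented under it one key for each argument. apply_moves: Moves the arm, as the interface text tells. Its arguments: {"type":"object","properties":{"moves":{"type":"array","items":{"type":"array","items":{"type":"number"}}},"newtons":{"type":"number"}},"required":["moves"]}

```bash
ls; mkdir -p pics
cat > h.py <<'E'
import numpy as np, cv2
from station import arm, eyes, job, outline_of
def save(f,n): cv2.imwrite('pics/'+n+'.png',f['color'][:,:,::-1])
def pts(f):
    z=f['z_map'];K=f['camera_matrix'];T=f['extrinsics']
    v,u=np.mgrid[0:z.shape[0],0:z.shape[1]]
    P=np.stack([(u-K[0,2])/K[0,0]*z,-(v-K[1,2])/K[1,1]*z,-z,np.ones_like(z)],-1)
    W=P@T.T
    W=W[...,:3].copy(); W[z==0]=np.nan
    return W
E
python3 - <<'E'
from h import *
print(arm.get_state())
for n in ['scene','top','wrist']:
    f=eyes.grab_frame(n); save(f,n+'0'); np.savez('pics/'+n+'0.npz',**f); print(n,f['extrinsics'].round(3).tolist(), f.keys())
    for l in ['turned_sleeve_mid','rack','loupe_mid','tape_roll_mid']:
        for o in outline_of(l,f):
            W=pts(f)[o['region']]
            print(l,round(o['score'],2),o['extent'],np.nanmedian(W,0).round(3),np.nanmax(W[:,2]).round(3))
print(arm.get_state()['t'])
E
```

```text
pics
{'t': 0.0, 'q': array([-8.71860543e-01,  3.59367212e-01,  1.10434219e-02, -3.51458669e-04,
       -1.22410070e+00, -2.88090391e-01]), 'qd': array([-3.62842088e-06, -3.30623081e-04, -4.90520131e-04, -1.12649602e-03,
       -1.16569922e-03,  9.82334455e-04]), 'joint_efforts': array([-2.79102887e-04, -5.82721245e+01,  2.93045962e+01,  6.99710727e+00,
        6.85335224e-03, -1.41516525e-04]), 'eef_pos': array([ 0.26935158, -0.61838506,  0.22562846]), 'ee_rot': array([ 3.13993771e+00, -1.45864275e-04, -2.73086683e+00]), 'force': array([ 0.48421968, -0.40832834, -0.19847712]), 'moment': array([-0.0338153 , -0.04490615, -0.04071197]), 'width': 0.08748165266941092}
scene [[-0.639, 0.475, -0.605, -0.207], [-0.769, -0.409, 0.491, 0.786], [-0.014, 0.779, 0.626, 0.919], [0.0, 0.0, 0.0, 1.0]] dict_keys(['color', 'z_map', 'camera_matrix', 'extrinsics', 'shot'])
turned_sleeve_mid 0.83 [213.3, 201.2, 229.3, 227.8] [0.568 0.286 0.09 ] 0.119
turned_sleeve_mid 0.83 [166.7, 203.0, 186.0, 242.2] [0.64  0.392 0.065] 0.114
turned_sleeve_mid 0.78 [266.6, 210.0, 283.3, 249.4] [0.442 0.205 0.066] 0.113

[... 724 characters left out ...]
d 0.6 [213.1, 187.3, 219.5, 199.2] [0.575 0.276 0.115] 0.124
turned_sleeve_mid 0.6 [145.0, 176.9, 163.9, 187.3] [0.608 0.474 0.099] 0.118
turned_sleeve_mid 0.43 [176.3, 162.9, 191.9, 176.7] [0.647 0.382 0.103] 0.117
rack 0.94 [205.0, 167.6, 225.5, 222.5] [0.567 0.271 0.046] 0.121
loupe_mid 0.51 [131.8, 195.8, 146.8, 208.3] [0.548 0.544 0.025] 0.034
tape_roll_mid 0.57 [386.0, 224.4, 403.4, 240.5] [ 0.448 -0.334  0.016] 0.029
tape_roll_mid 0.3 [206.1, 168.3, 215.4, 177.5] [0.637 0.287 0.104] 0.123
wrist [[-0.399, -0.883, -0.248, 0.202], [0.917, -0.385, -0.107, -0.648], [-0.001, -0.27, 0.963, 0.384], [0.0, 0.0, 0.0, 1.0]] dict_keys(['color', 'z_map', 'camera_matrix', 'extrinsics', 'shot'])
0.75
```

Run:
```python
import cv2
for n,(x0,x1,y0,y1),s in [('scene0',(120,420,150,310),2.6),('top0',(120,250,150,250),6)]:
    i=cv2.imread(f'pics/{n}.png')[y0:y1,x0:x1]; cv2.imwrite(f'pics/{n}z.png',cv2.resize(i,None,fx=s,fy=s,interpolation=cv2.INTER_CUBIC))
```

```text
(no output)
```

View pics/scene0z.png

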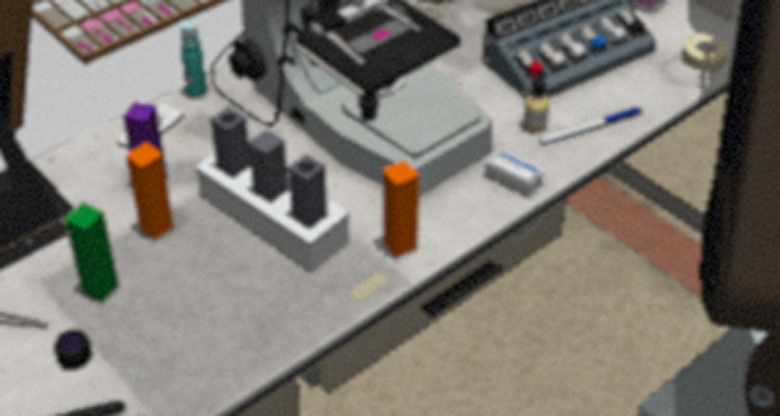

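View pics/top0z.png

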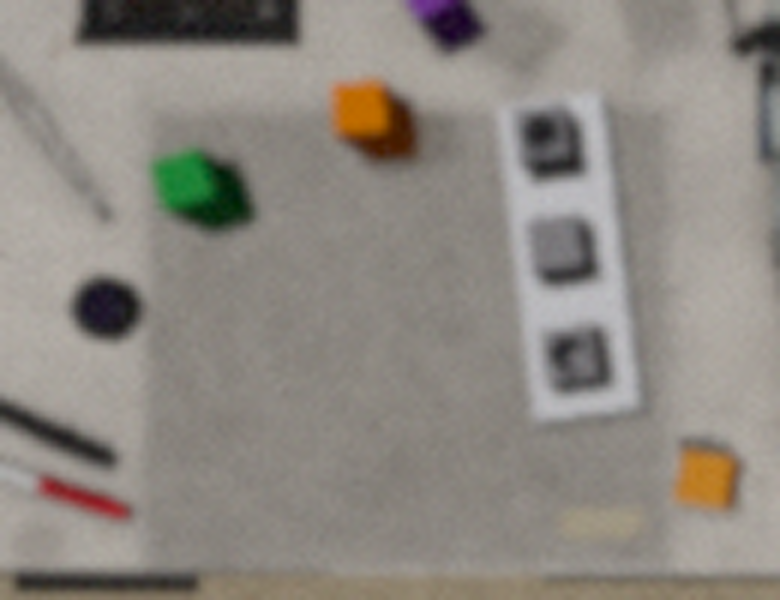

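View pics/top0.png

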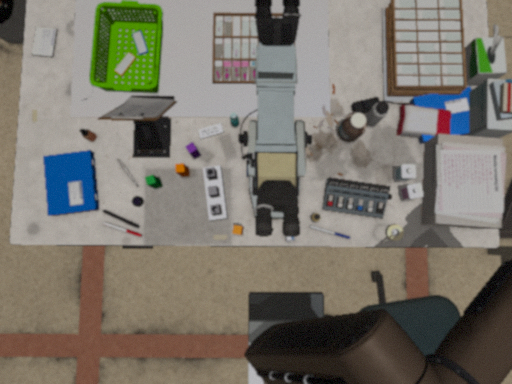

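View pics/scene0.png

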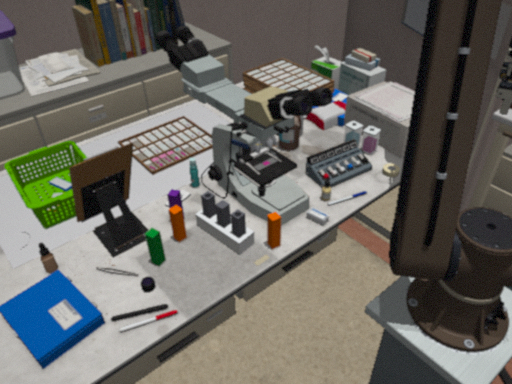

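Run:
```python
from h import *
f=dict(np.load('pics/top0.npz')); W=pts(f); c=f['color'].astype(int)
print(f['camera_matrix'])
x,y,z=W[...,0],W[...,1],W[...,2]
# rack top
m=(abs(z-.046)<.008)&(c.min(-1)>150)&(x>.45)&(x<.7)&(y>.2)&(y<.36)
print('rack',cv2.minAreaRect(W[m][:,:2].astype(np.float32)*1000),W[m].mean(0),m.sum())
m=(z>.1)&(z<.13)&(x>.45)&(x<.7)&(y>.2)&(y<.36)
n,l=cv2.connectedComponents(m.astype(np.uint8))
for i in range(1,n):
    q=W[l==i]; 
    if len(q)>5: print(len(q),q.mean(0).round(4),cv2.minAreaRect(q[:,:2].astype(np.float32)*1000),np.argwhere(l==i).mean(0), c[l==i].mean(0).round())
# height map
print('max height grid; rows x, cols y')
ys=np.arange(-.0,.66,.04)
print('      ',*['%5.2f'%a for a in ys])
for a in np.arange(.36,.86,.04):
    r=[]
    for b in ys:
        k=(x>=a)&(x<a+.04)&(y>=b)&(y<b+.04)
        r.append('%5.2f'%np.nanmax(z[k]) if k.any() else '  .  ')
    print('%5.2f '%a,*r)
```

```text
[[443.67774128   0.         264.77187156]
 [  0.         443.67774128 187.2871169 ]
 [  0.           0.           1.        ]]
rack ((578.9723510742188, 280.0467529296875), (179.9622039794922, 60.663482666015625), 8.083223342895508) [0.5746033  0.27821133 0.04683027] 520
65 [0.6367 0.2877 0.1151] ((636.9175415039062, 287.97943115234375), (28.543373107910156, 28.67453384399414), 9.520659446716309) [172.07692308 209.78461538] [103. 102. 105.]
85 [0.5771 0.2792 0.1162] ((577.4198608398438, 279.87554931640625), (28.234695434570312, 28.307479858398438), 8.625348091125488) [190.44705882 211.98823529] [121. 119. 121.]
63 [0.5182 0.2707 0.1156] ((518.390869140625, 271.41937255859375), (27.897680282592773, 28.56020736694336), 8.390464782714844) [208.82539683 214.28571429] [113. 111. 113.]
23 [0.4591 0.2056 0.1116] ((459.50103759765625, 205.3082275390625), (10.360077857971191, 15.878463745117188), 89.20065307617188) [227.60869565 234.43478261] [179. 125.  58.]
max height grid; rows x, cols y
       -0.00  0.04  0.08  0.12  0.16  0.20  0.24  0.28  0.32  0.36  0.40  0.44  0.48  0.52  0.56  0.60 
[... 722 characters left out ...]
0.12  0.11  0.12  0.12  0.01  0.02  0.01  0.01
 0.64   0.37  0.37  0.37  0.37  0.29  0.01  0.12  0.12  0.01  0.12  0.12  0.01  0.01  0.01  0.02  0.01  0.01
 0.68   0.32  0.31  0.32  0.31  0.26  0.01  0.01  0.01  0.12  0.12  0.01  0.01  0.01  0.01  0.01  0.01  0.01
 0.72   0.31  0.31  0.31  0.31  0.25  0.01  0.01  0.01  0.12  0.12  0.30  0.30  0.30  0.30  0.30  0.01  0.01
 0.76   0.31  0.31  0.31  0.31  0.23  0.09  0.02  0.02  0.01  0.01  0.29  0.30  0.30  0.30  0.29  0.01  0.01
 0.80   0.31  0.31  0.31  0.31  0.01  0.11  0.02  0.02  0.01  0.01  0.22  0.22  0.22  0.22  0.22  0.01  0.01
 0.84   0.35  0.36  0.36  0.36  0.02  0.01  0.01  0.01  0.01  0.02  0.14  0.14  0.13  0.14  0.14   .    0.01
```

Run:
```python
from h import *
f=dict(np.load('pics/top0.npz')); W=pts(f)
x,y,z=W[...,0],W[...,1],W[...,2]
a=-0.872+0; d=np.array([.269,-.618]);R=np.hypot(*d);d/=R
print(R,np.arctan2(d[1],d[0]))
r=x*d[0]+y*d[1]; s=-x*d[1]+y*d[0]
for s0 in np.arange(-.16,.16,.04):
  print('%5.2f'%s0,*[('%5.2f'%np.nanmax(z[k]) if (k:=(r>=q)&(r<q+.05)&(s>=s0)&(s<s0+.04)).any() else '  .  ') for q in np.arange(-.3,.8,.05)])
# microscope edge
f2=dict(np.load('pics/scene0.npz')); W2=pts(f2)
for n,A in(('top',W),('scene',W2)):
  for x0 in np.arange(.38,.80,.02):
    k=(A[...,0]>=x0)&(A[...,0]<x0+.02)&(A[...,2]>.1)&(A[...,1]>-.05)&(A[...,1]<.235)
    q=A[k]
    if len(q): j=np.argsort(q[:,1])[-5:]; print(n,'%.2f'%x0,q[j][::2].round(3).tolist())
```

```text
0.6740066765247953 -1.1602548831062287
-0.16 -0.71   .     .     .     .     .     .     .     .     .     .     .     .     .   -0.22 -0.23 -0.23 -0.23 -0.24 -0.25 -0.70 -0.70
-0.12 -0.71 -0.71   .     .     .     .     .     .     .     .     .     .     .     .   -0.23 -0.23 -0.23 -0.23 -0.24 -0.25 -0.71 -0.71
-0.08 -0.71 -0.71   .     .     .     .     .     .     .     .   -0.71 -0.70 -0.70 -0.71 -0.23 -0.23 -0.23 -0.23 -0.24 -0.27 -0.71 -0.70
-0.04 -0.70 -0.70   .    0.01   .     .     .     .     .   -0.61 -0.66 -0.70 -0.70 -0.24 -0.24 -0.23 -0.24 -0.24 -0.26 -0.70 -0.70 -0.70
 0.00 -0.70 -0.70  0.01  0.02   .     .     .     .     .   -0.61 -0.61 -0.71 -0.25 -0.24 -0.24 -0.26 -0.61 -0.71 -0.70 -0.70 -0.71 -0.71
 0.04 -0.70 -0.70  0.00  0.01  0.33   .     .   -0.27 -0.29 -0.60 -0.61 -0.71  0.78  0.76 -0.70 -0.60 -0.62 -0.71 -0.70 -0.71 -0.70 -0.70
 0.08 -0.70 -0.71 -0.62  0.23  0.41  0.47  0.53 -0.26 -0.61 -0.60  0.80  0.79  0.78  0.76 -0.70 -0.71 -0.70 -0.71 -0.70 -0.70  0.01  0.01
 0.12 -0.70 -0.70 -0.70  0.26  0.41  0.53  0.67  0.75  0.82  0.82  0.82  0.78  0.77  0.76  0.74
[... 2348 characters left out ...]
 0.168, 0.235], [0.635, 0.168, 0.231], [0.637, 0.169, 0.24]]
scene 0.64 [[0.66, 0.18, 0.244], [0.659, 0.181, 0.242], [0.656, 0.182, 0.263]]
scene 0.66 [[0.662, 0.179, 0.246], [0.663, 0.179, 0.229], [0.66, 0.18, 0.237]]
scene 0.68 [[0.691, 0.177, 0.105], [0.681, 0.178, 0.156], [0.693, 0.18, 0.105]]
scene 0.70 [[0.719, 0.163, 0.226], [0.712, 0.163, 0.239], [0.703, 0.164, 0.22]]
scene 0.72 [[0.735, 0.163, 0.119], [0.736, 0.164, 0.242], [0.738, 0.164, 0.221]]
scene 0.74 [[0.758, 0.165, 0.211], [0.751, 0.166, 0.172], [0.75, 0.184, 0.102]]
scene 0.76 [[0.761, 0.164, 0.117], [0.777, 0.164, 0.159], [0.772, 0.166, 0.136]]
scene 0.78 [[0.78, 0.163, 0.142], [0.781, 0.164, 0.167], [0.783, 0.165, 0.102]]
```

View pics/wrist0.png

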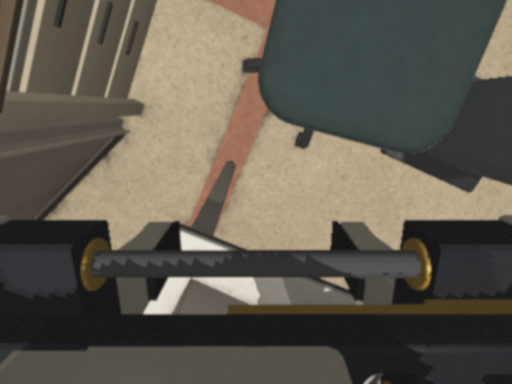

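Run:
```python
from h import *
P=[];C=[]
for n in('top','scene'):
    f=dict(np.load(f'pics/{n}0.npz'));W=pts(f).reshape(-1,3);P.append(W);C.append(f['color'].reshape(-1,3))
P=np.vstack(P);C=np.vstack(C)
k=(P[:,2]>-.2)&np.isfinite(P).all(1);P=P[k];C=C[k]
img=np.full((600,800,3),255,np.uint8)
o=np.argsort(P[:,2])
for p,c in zip(P[o],C[o]):
    u=int(250-p[1]*230); v=int(260-p[0]*230)
    if 0<=u<400 and 0<=v<300: img[v,u]=c[::-1]
# side: y-z seen from -x ; x-z
k2=P[:,0]<.35
for p,c in zip(P[k2],C[k2]):
    u=int(600-p[1]*230); v=int(280-p[2]*230)
    if 400<=u<800 and 0<=v<300: img[v,u]=c[::-1]
k3=(P[:,0]<.38)
for p,c in zip(P[k3],C[k3]):
    u=int(200+p[0]*230); v=int(580-p[2]*230)
    if 0<=u<400 and 300<=v<600: img[v,u]=c[::-1]
# legend lines: grid marks at 0
cv2.circle(img,(250,260),4,(0,0,255),1);cv2.circle(img,(600,280),4,(0,0,255),1);cv2.circle(img,(200,580),4,(0,0,255),1)
cv2.imwrite('pics/arm3.png',img)
```

```text
(no output)
```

View pics/arm3.png

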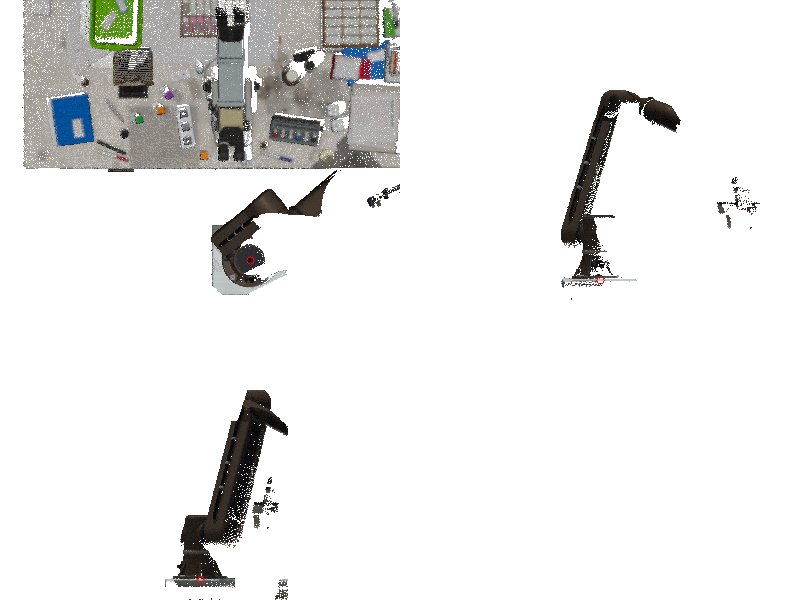

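Run:
```python
from h import *
f=dict(np.load('pics/top0.npz')); W=pts(f)
x,y,z=W[...,0],W[...,1],W[...,2]
ys=np.arange(-.7,.1,.05)
print('      ',*['%5.2f'%a for a in ys])
for a in np.arange(.3,1.0,.05):
    print('%5.2f '%a,*[('%5.2f'%np.nanmax(z[k]) if (k:=(x>=a)&(x<a+.05)&(y>=b)&(y<b+.05)).any() else '  .  ') for b in ys])
```

```text
-0.70 -0.65 -0.60 -0.55 -0.50 -0.45 -0.40 -0.35 -0.30 -0.25 -0.20 -0.15 -0.10 -0.05  0.00  0.05
 0.30  -0.70 -0.71 -0.70 -0.70 -0.71 -0.70 -0.70  0.74  0.73 -0.70 -0.70 -0.71  0.80 -0.70 -0.70 -0.70
 0.35  -0.70 -0.70 -0.71 -0.70 -0.70 -0.71  0.69  0.69 -0.00 -0.01 -0.70 -0.70 -0.71 -0.70 -0.70 -0.00
 0.40   0.01  0.01  0.01  0.01  0.01  0.01  0.02  0.03  0.01  0.01  0.02  0.02  0.01  0.01  0.44  0.44
 0.45   0.01  0.15  0.15  0.15  0.14  0.14  0.02  0.03  0.01  0.01  0.01  0.01  0.08  0.04  0.44  0.44
 0.50    .    0.15  0.15  0.15  0.15  0.15  0.01  0.01  0.05  0.05  0.05  0.05  0.08  0.05  0.41  0.41
 0.55    .    0.15  0.15  0.15  0.15  0.15  0.11  0.08  0.08  0.08  0.07  0.06  0.06  0.05  0.40  0.40
 0.60   0.14  0.15  0.15  0.15  0.15  0.15  0.10  0.09  0.08  0.08  0.08  0.08  0.06  0.26  0.38  0.38
 0.65   0.14  0.15  0.15  0.15  0.15  0.15  0.10  0.09  0.01  0.01  0.01  0.01  0.01  0.26  0.37  0.37
 0.70   0.14  0.15  0.15  0.16  0.15  0.15  0.01  0.01  0.01  0.01  0.01  0.01  0.01  0.26  0.31  0.31
 0.75   0.17  0.17  0.17  0.14  0.14  0.14  0.06  0.01  0.01  0.16  0.17  0.13  0.01  0.24  0.31  0.31
 0.80   0.20  0.23  0.17  0.06  0.06  0.06  0.06  0.01  0.16  0.17  0.17  0.13  0.01  0.01  0.31  0.31
 0.85    .    0.23  0.17  0.05  0.06  0.06  0.06  0.01  0.17  0.16  0.05  0.01  0.01  0.01  0.36  0.36
 0.90   0.20  0.23  0.20  0.11  0.11  0.11  0.11  0.11  0.06  0.05  0.01  0.01  0.01  0.01  0.37  0.38
 0.95   0.13  0.13  0.13  0.10  0.11  0.10  0.10  0.11  0.01  0.01  0.01  0.01  0.01  0.01  0.40  0.40
```

apply_moves:
  moves:
    - [1, 0, 0, -0.03, 0]
    - [1, 0, 0, -0.03, 0]
    - [1, 0, 0, -0.03, 0]
    - [1, 0, 0, -0.03, 0]
    - [1, 0, 0, -0.03, 0]
    - [1, 0, 0, -0.03, 0]
    - [1, 0, 0, -0.03, 0]
    - [1, 0, 0, -0.03, 0]
    - [1, 0, 0, -0.03, 0]
    - [1, 0, 0, -0.02, 0]

```text
t: 1.58
eef_pos: [0.2691, -0.6188, 0.5201]
ee_rot: [-3.138, 0.0, -2.731]
force: [0.2, -1.0, 0.8]
width: 0.0872
```

apply_moves:
  moves:
    - [1, -0.02, 0.007, 0, 0]
    - [1, -0.037, 0.0135, 0, 0.03]
    - [1, -0.037, 0.0135, 0, 0.03]
    - [1, -0.037, 0.0135, 0, 0.03]
    - [1, -0.037, 0.0135, 0, 0.03]
    - [1, -0.037, 0.0135, 0, 0.03]
    - [1, -0.037, 0.0135, 0, 0.03]
    - [1, -0.037, 0.0135, 0, 0.03]
    - [1, -0.02, 0.007, 0, 0.03]
    - [1, 0, 0, 0, 0.03]

```text
t: 2.42
eef_pos: [0.5228, -0.4196, 0.5147]
ee_rot: [3.14, -0.001, -2.998]
force: [-0.7, 0.0, -0.6]
width: 0.0874
```

Run:
```python
from h import *
s=arm.get_state(); print(s['q'].round(3),s['eef_pos'],s['ee_rot'],s['t'])
```

```text
[-3.870e-01  3.330e-01  6.080e-01 -1.000e-03 -1.847e+00 -1.041e+00] [ 0.52276146 -0.41958294  0.51472291] [ 3.13960174e+00 -1.24277901e-03 -2.99792271e+00] 2.4167
```

apply_moves:
  moves:
    - [1, -0.008, 0.018, 0, 0]
    - [1, -0.016, 0.0363, 0, 0]
    - [1, -0.016, 0.0363, 0, 0]
    - [1, -0.016, 0.0363, 0, 0]
    - [1, -0.016, 0.0363, 0, 0]
    - [1, -0.016, 0.0363, 0, 0]
    - [1, -0.016, 0.0363, 0, 0]
    - [1, -0.016, 0.0363, 0, 0]
    - [1, -0.016, 0.0363, 0, 0]
    - [1, -0.016, 0.0363, 0, 0]
    - [1, -0.016, 0.0363, 0, 0]
    - [1, -0.008, 0.018, 0, 0]

```text
t: 3.42
eef_pos: [0.6377, 0.0012, 0.5158]
ee_rot: [3.141, -0.001, -2.998]
force: [0.3, 0.1, -0.5]
width: 0.0876
```

apply_moves:
  moves:
    - [1, 0.001, 0.018, 0, 0]
    - [1, 0.0028, 0.0358, 0, 0]
    - [1, 0.0028, 0.0358, 0, 0]
    - [1, 0.0028, 0.0358, 0, 0]
    - [1, 0.0028, 0.0358, 0, 0]
    - [1, 0.0028, 0.0358, 0, 0]
    - [1, 0.0028, 0.0358, 0, 0]
    - [1, 0.0028, 0.0358, 0, 0]
    - [1, 0.001, 0.018, 0, 0]
    - [1, 0, 0, 0, 0]

```text
t: 4.25
eef_pos: [0.5745, 0.2818, 0.5153]
ee_rot: [-3.142, -0.002, -2.997]
force: [-0.3, -0.5, -0.2]
width: 0.0877
```

Run:
```python
from h import *
s=arm.get_state(); print(s['q'].round(3),s['eef_pos'],s['ee_rot'],s['t'],s['force'])
for n in ['scene','top','wrist']:
    f=eyes.grab_frame(n); save(f,n+'1'); np.savez('pics/'+n+'1.npz',**f)
P=[];C=[]
for n in('top','scene'):
    f=dict(np.load(f'pics/{n}1.npz'));W=pts(f).reshape(-1,3);P.append(W);C.append(f['color'].reshape(-1,3))
P=np.vstack(P);C=np.vstack(C)
k=(P[:,2]>-.2)&np.isfinite(P).all(1);P=P[k];C=C[k]
img=np.full((600,800,3),255,np.uint8)
o=np.argsort(P[:,2])
S=400
for p,c in zip(P[o],C[o]):
    u=int(220-p[1]*S); v=int(400-p[0]*S)
    if 0<=u<400 and 0<=v<600: img[v,u]=c[::-1]
k2=P[:,0]<.9
o=np.argsort(P[:,1])
for p,c in zip(P[o],C[o]):
    u=int(480+p[0]*S); v=int(400-p[2]*S)
    if 400<=u<800 and 0<=v<600 and p[1]<.5 and p[1]>-.1: img[v,u]=c[::-1]
cv2.circle(img,(220,400),4,(0,0,255),1);cv2.circle(img,(480,400),4,(0,0,255),1)
cv2.imwrite('pics/arm4.png',img)
```

```text
[ 7.600e-01  2.730e-01  5.240e-01 -1.000e-03 -1.824e+00 -2.186e+00] [0.57450955 0.28183034 0.51531689] [-3.14153784e+00 -1.61403647e-03 -2.99701060e+00] 4.25 [-0.34112587 -0.47112474 -0.1902503 ]
```

View pics/arm4.png

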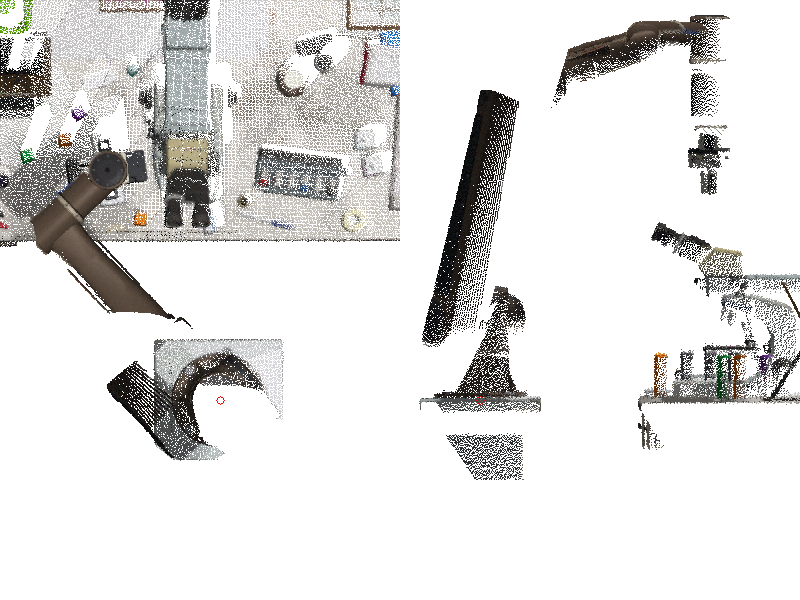

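View pics/scene1.png

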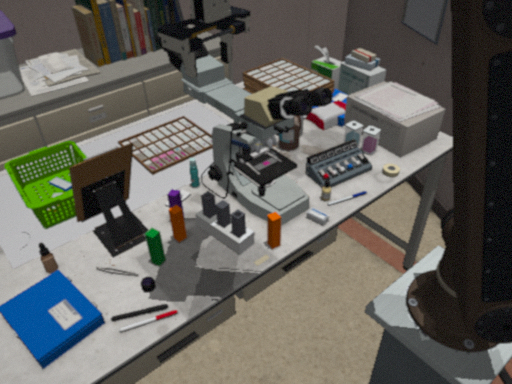

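View pics/wrist1.png

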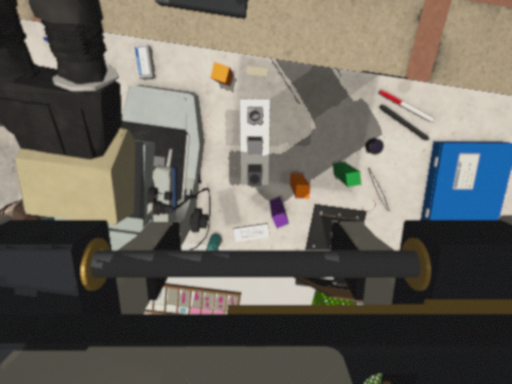

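apply_moves:
  moves:
    - [1, -0.002, -0.0026, 0.015, 0]
    - [1, 0, 0, 0.03, 0]
    - [1, 0, 0, 0.035, 0]
    - [1, 0, 0, 0.035, 0]
    - [1, 0, 0, 0.035, 0]
    - [1, 0, 0, 0.035, 0]
    - [1, 0, 0, 0.035, 0]
    - [1, 0, 0, 0.03, 0]
    - [1, 0, 0, 0.015, 0]
    - [1, 0, 0, 0, 0]

```text
t: 5.23
eef_pos: [0.5765, 0.2732, 0.2476]
ee_rot: [-3.139, -0.006, -3.003]
force: [0.0, 0.3, -1.1]
width: 0.0879
```

Run:
```python
from h import *
s=arm.get_state(); print(s['q'].round(3),s['eef_pos'],s['ee_rot'],s['t'],s['force'])
f=eyes.grab_frame('wrist'); save(f,'wrist2'); np.savez('pics/wrist2.npz',**f); W=pts(f)
x,y,z=W[...,0],W[...,1],W[...,2]
m=(z>.1)&(z<.13)&(x>.45)&(x<.7)&(y>.2)&(y<.36)
n,l=cv2.connectedComponents(m.astype(np.uint8))
for i in range(1,n):
    q=W[l==i]
    if len(q)>50: print(len(q),np.median(q,0).round(4),cv2.minAreaRect(q[:,:2].astype(np.float32)*1000),np.argwhere(l==i).mean(0))
s=eyes.grab_frame('scene');save(s,'scene2')
```

```text
[ 7.470e-01  2.900e-01 -3.800e-02 -1.000e-03 -1.249e+00 -2.179e+00] [0.57653942 0.27319301 0.24759518] [-3.13883926 -0.00572413 -3.00289382] 5.2333 [ 0.00960009  0.31986806 -1.07033916]
257 [0.4586 0.2054 0.1095] ((459.2112731933594, 205.24542236328125), (10.159733772277832, 18.498952865600586), 88.7786636352539) [ 48.70428016 200.6770428 ]
622 [0.5186 0.2682 0.1156] ((518.1663208007812, 268.60052490234375), (27.488025665283203, 27.7449951171875), 7.683413982391357) [123.56430868 259.02090032]
810 [0.5758 0.2767 0.1155] ((577.502197265625, 277.1474304199219), (28.4777774810791, 27.747161865234375), 8.430500984191895) [182.41975309 259.1308642 ]
643 [0.6333 0.2855 0.115 ] ((636.2664184570312, 285.2462158203125), (27.555850982666016, 28.031110763549805), 7.949924468994141) [235.15396579 259.19129082]
```

View pics/wrist2.png

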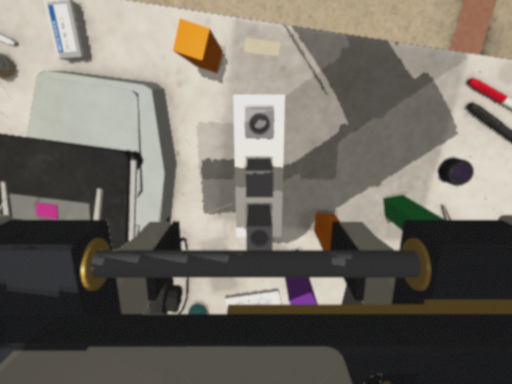

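View pics/scene2.png

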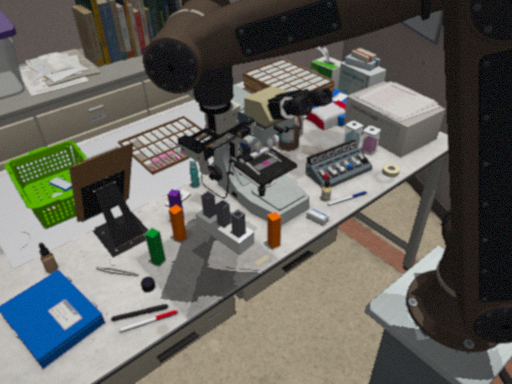

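Run:
```python
from h import *
from scipy.spatial.transform import Rotation as R
for n,p,r in (('wrist0',[ 0.26935158, -0.61838506,  0.22562846],[ 3.13993771e+00, -1.45864275e-04, -2.73086683e+00]),('wrist1',[0.57450955,0.28183034,0.51531689],[-3.14153784e+00,-1.61403647e-03,-2.99701060e+00]),('wrist2',[0.57653942,0.27319301,0.24759518],[-3.13883926,-0.00572413,-3.00289382])):
    f=np.load(f'pics/{n}.npz'); T=f['extrinsics']; M=R.from_euler('xyz',r).as_matrix()
    print(n,(M.T@(T[:3,3]-p)).round(4), (M.T@T[:3,:3]).round(3).tolist(), f['camera_matrix'][0,2])
W=pts(dict(np.load('pics/wrist1.npz')));x,y,z=W[...,0],W[...,1],W[...,2]
m=(z>.1)&(z<.13)&(x>.54)&(x<.61)&(y>.2)&(y<.36);print(np.median(W[m],0))
for i in range(4):
    s=arm.get_state();print(s['eef_pos'],s['ee_rot'],s['qd'].round(3))
```

```text
wrist0 [ 0.0737  0.0003 -0.1586] [[0.0, 0.963, 0.27], [1.0, -0.001, 0.002], [0.002, 0.27, -0.963]] 255.36422654392408
wrist1 [ 0.0736 -0.0026 -0.1586] [[-0.002, 0.962, 0.272], [1.0, 0.002, 0.002], [0.001, 0.272, -0.962]] 255.36422654392408
wrist2 [ 0.0737  0.0003 -0.1578] [[-0.0, 0.963, 0.271], [1.0, -0.0, 0.001], [0.001, 0.271, -0.963]] 255.36422654392408
[0.57641667 0.27638653 0.11559032]
[0.57855538 0.2746262  0.25238557] [-3.14112294e+00  5.33885395e-04 -3.00188654e+00] [ 0.005 -0.019  0.036  0.009 -0.004 -0.002]
[0.57855538 0.2746262  0.25238557] [-3.14112294e+00  5.33885395e-04 -3.00188654e+00] [ 0.005 -0.019  0.036  0.009 -0.004 -0.002]
[0.57855538 0.2746262  0.25238557] [-3.14112294e+00  5.33885395e-04 -3.00188654e+00] [ 0.005 -0.019  0.036  0.009 -0.004 -0.002]
[0.57855538 0.2746262  0.25238557] [-3.14112294e+00  5.33885395e-04 -3.00188654e+00] [ 0.005 -0.019  0.036  0.009 -0.004 -0.002]
```

apply_moves:
  moves:
    - [1, 0.0015, 0.0022, 0.015, 0]
    - [1, 0, 0, 0.03, 0]
    - [1, 0, 0, 0.03, 0]
    - [1, 0, 0, 0.03, 0]
    - [1, 0, 0, 0.025, 0]
    - [1, 0, 0, 0.02, 0]
    - [1, 0, 0, 0.015, 0]
    - [1, 0, 0, 0.008, 0]
    - [1, 0, 0, 0, 0]
    - [1, 0, 0, 0, 0]

```text
t: 6.17
eef_pos: [0.5772, 0.2781, 0.0801]
ee_rot: [3.141, 0.002, -3.001]
force: [0.2, 0.3, -0.0]
width: 0.0873
```

Run:
```python
from h import *
s=arm.get_state(); print(s['q'].round(3),s['eef_pos'],s['ee_rot'],s['t'],s['force'])
f=eyes.grab_frame('wrist'); save(f,'wrist3'); W=pts(f)
x,y,z=W[...,0],W[...,1],W[...,2]
m=(z>.1)&(z<.13)&(x>.55)&(x<.605)&(y>.24)&(y<.32)
q=W[m];print(np.median(q,0).round(4),cv2.minAreaRect(q[:,:2].astype(np.float32)*1000),np.argwhere(m).mean(0))
```

```text
[ 7.530e-01  4.250e-01 -2.480e-01  1.000e-03 -8.960e-01 -2.184e+00] [0.57716385 0.27805652 0.08011122] [ 3.14085980e+00  1.85359499e-03 -3.00075517e+00] 6.1667 [ 0.17700539  0.33855057 -0.0231288 ]
[0.5673 0.2767 0.1152] ((575.392578125, 292.40252685546875), (30.094390869140625, 59.03925704956055), 8.495000839233398) [262.85908692 252.97585601]
```

View pics/wrist3.png

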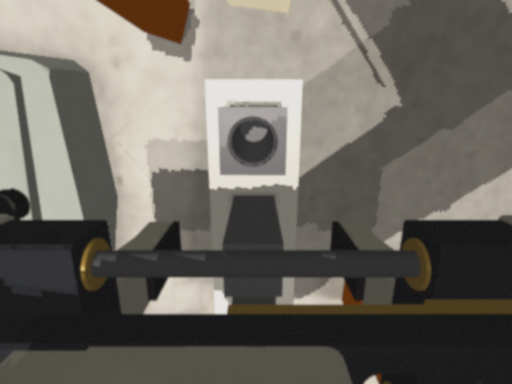

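apply_moves:
  moves:
    - [-1, 0, 0, 0, 0]
    - [-1, 0, 0, 0, 0]
    - [-1, 0, 0, 0, 0]
    - [-1, 0, 0, 0, 0]
    - [-1, 0, 0, 0, 0]
    - [-1, 0, 0, 0, 0]
    - [-1, 0, 0, 0, 0]
    - [-1, 0, 0, 0, 0]
  newtons: 20

```text
t: 6.88
eef_pos: [0.576, 0.2776, 0.0785]
ee_rot: [-3.142, -0.0, -3.001]
force: [-0.8, 0.8, -0.3]
width: 0.0402
```

apply_moves:
  moves:
    - [-1, 0, 0, 0, 0]
    - [-1, 0, 0, 0, 0]
    - [-1, 0, 0, 0, 0]
    - [-1, 0, 0, 0, 0]
  newtons: 20

```text
t: 7.22
eef_pos: [0.576, 0.2776, 0.0784]
ee_rot: [-3.142, -0.0, -3.001]
force: [0.0, 0.5, -1.0]
width: 0.0277
```

Gripped. Now pull it straight up.

apply_moves:
  moves:
    - [-1, 0, 0, -0.006, 0]
    - [-1, 0, 0, -0.01, 0]
    - [-1, 0, 0, -0.015, 0]
    - [-1, 0, 0, -0.02, 0]
    - [-1, 0, 0, -0.025, 0]
    - [-1, 0, 0, -0.025, 0]
    - [-1, 0, 0, -0.025, 0]
    - [-1, 0, 0, -0.02, 0]
    - [-1, 0, 0, -0.01, 0]
  newtons: 20

```text
t: 7.97
eef_pos: [0.5771, 0.2781, 0.2391]
ee_rot: [3.139, 0.005, -3.0]
force: [0.1, 0.1, -0.2]
width: 0.0279
```

Run:
```python
from h import *
s=arm.get_state(); print(s['eef_pos'],s['width'],s['t'],s['force'])
f=eyes.grab_frame('wrist'); save(f,'wrist4')
f=eyes.grab_frame('scene'); i=f['color'][150:310,120:320,::-1]; cv2.imwrite('pics/scene4.png',cv2.resize(i,None,fx=3.5,fy=3.5,interpolation=cv2.INTER_CUBIC))
f=eyes.grab_frame('top'); W=pts(f)
x,y,z=W[...,0],W[...,1],W[...,2]
k=(y>.4)&(y<.5)&(abs(z)<.02); print('edge x',np.nanpercentile(x[k],[0,.5,1,2]))
```

```text
[0.57714996 0.27813498 0.23907326] 0.027867306000351564 7.9667 [ 0.07065486  0.06123806 -0.18664141]
edge x [0.4002122  0.4023012  0.40438644 0.41089436]
```

View pics/scene4.png

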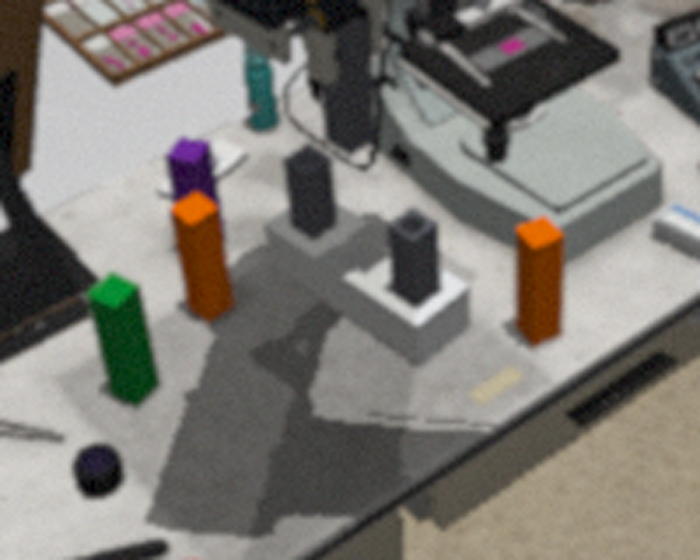

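View pics/wrist4.png

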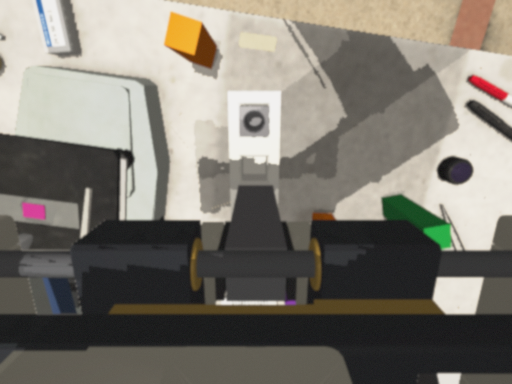

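apply_moves:
  moves:
    - [-1, 0.01, 0.011, 0, 0]
    - [-1, 0.0214, 0.0236, 0, 0]
    - [-1, 0.0214, 0.0236, 0, 0]
    - [-1, 0.0214, 0.0236, 0, 0]
    - [-1, 0.0214, 0.0236, 0, 0]
    - [-1, 0.0214, 0.0236, 0, 0]
    - [-1, 0.011, 0.0125, 0.02, 0]
    - [-1, 0, 0, 0.03, 0]
    - [-1, 0, 0, 0.03, 0]
    - [-1, 0, 0, 0.03, 0]
    - [-1, 0, 0, 0.03, 0]
    - [-1, 0, 0, 0.015, 0]
  newtons: 20

```text
t: 9.12
eef_pos: [0.4269, 0.3972, 0.0743]
ee_rot: [-3.136, -0.005, -3.001]
force: [-0.6, -0.9, -0.3]
width: 0.0281
```

Run:
```python
from h import *
s=arm.get_state(); print(s['eef_pos'],s['ee_rot'],s['width'],s['t'],s['force'])
f=eyes.grab_frame('scene'); i=f['color'][180:340,80:280,::-1]; cv2.imwrite('pics/scene5.png',cv2.resize(i,None,fx=3.5,fy=3.5,interpolation=cv2.INTER_CUBIC))
```

```text
[0.42691784 0.39719053 0.07426312] [-3.13641859 -0.00515188 -3.00137617] 0.02811377346436226 9.1167 [-0.61864902 -0.91170318 -0.29283374]
```

View pics/scene5.png

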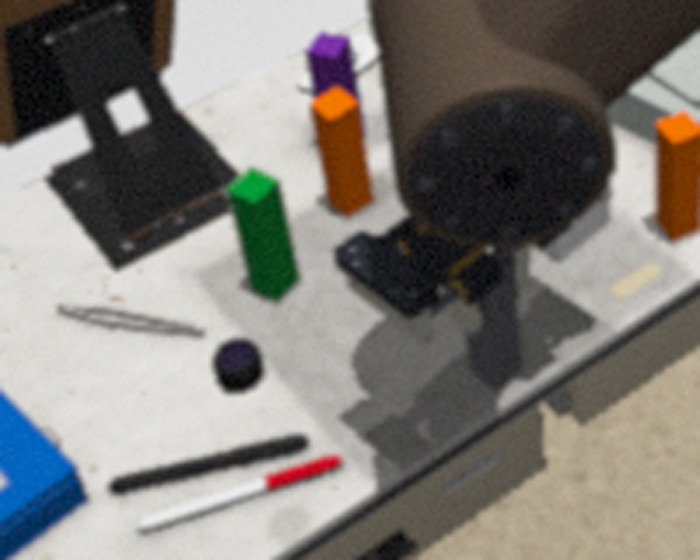

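apply_moves:
  moves:
    - [-1, 0, 0, 0.002, 0]
    - [-1, 0, 0, 0.001, 0]
    - [-1, -0.008, 0, 0, 0]
    - [-1, -0.008, 0, 0, 0]
    - [-1, -0.008, 0, 0.0008, 0]
    - [-1, -0.008, 0, 0.001, 0]
    - [-1, -0.0078, 0, 0.002, 0]
    - [-1, -0.0077, 0, 0.0025, 0]
    - [-1, -0.0073, 0, 0.0033, 0]
    - [-1, -0.0072, 0, 0.0039, 0]
  newtons: 4

```text
t: 10.0
eef_pos: [0.4925, 0.4088, 0.0638]
ee_rot: [3.141, 0.002, -3.001]
force: [-0.1, 0.0, 7.0]
width: 0.0276
```

Run:
```python
from h import *
s=arm.get_state(); print(s['eef_pos'],s['ee_rot'],s['width'],s['t'],s['force'])
f=eyes.grab_frame('scene'); i=f['color'][180:340,80:280,::-1]; cv2.imwrite('pics/scene6.png',cv2.resize(i,None,fx=3.5,fy=3.5,interpolation=cv2.INTER_CUBIC))
f=eyes.grab_frame('wrist'); save(f,'wrist6')
```

```text
[0.49254152 0.40884475 0.06384153] [ 3.14094104e+00  1.52728059e-03 -3.00070357e+00] 0.027564833276414843 10.0 [-0.05857994  0.04658711  6.96708957]
```

View pics/scene6.png

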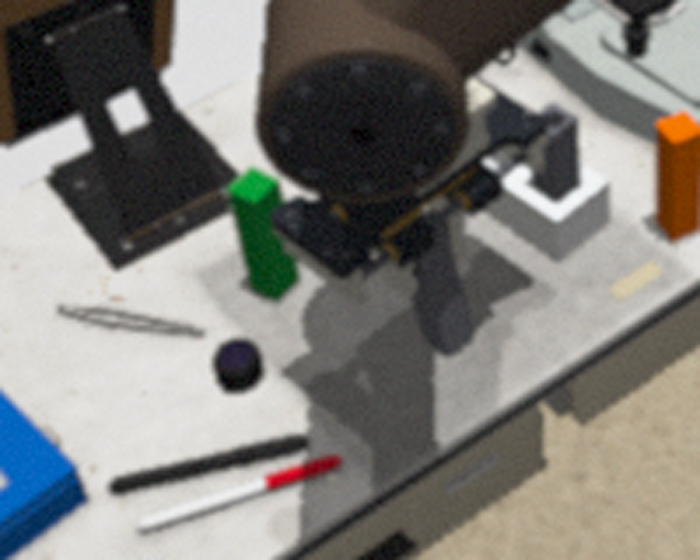

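View pics/wrist6.png

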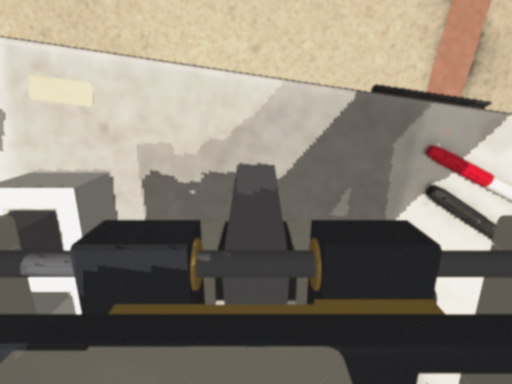

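apply_moves:
  moves:
    - [-1, -0.0068, 0, 0.0042, 0]
    - [-1, -0.0066, 0, 0.005, 0]
    - [-1, -0.006, 0, 0.0055, 0]
    - [-1, -0.0055, 0, 0.006, 0]
    - [-1, -0.0047, 0, 0.0065, 0]
    - [-1, -0.0043, 0, 0.0068, 0]
    - [-1, -0.0035, 0, 0.007, 0]
  newtons: 4

```text
t: 10.68
eef_pos: [0.5295, 0.4143, 0.0228]
ee_rot: [3.14, 0.002, -3.0]
force: [2.9, -0.3, 4.6]
width: 0.028
```

Run:
```python
from h import *
s=arm.get_state(); print(s['eef_pos'],s['ee_rot'],s['width'],s['t'],s['force'])
f=eyes.grab_frame('scene'); i=f['color'][180:340,80:280,::-1]; cv2.imwrite('pics/scene7.png',cv2.resize(i,None,fx=3.5,fy=3.5,interpolation=cv2.INTER_CUBIC))
f=eyes.grab_frame('wrist'); save(f,'wrist7')
```

```text
[0.52953981 0.4143241  0.02284158] [ 3.14049661e+00  2.43736119e-03 -3.00034409e+00] 0.028032796757862324 10.6833 [ 2.9105031  -0.25349545  4.59943025]
```

View pics/scene7.png

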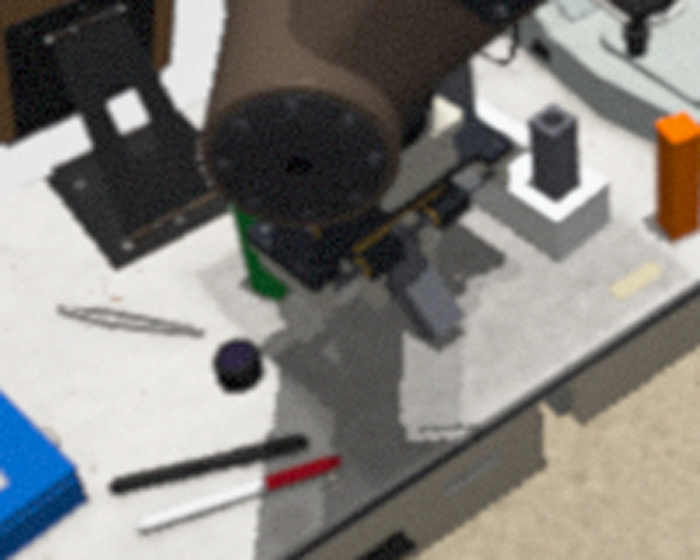

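View pics/wrist7.png

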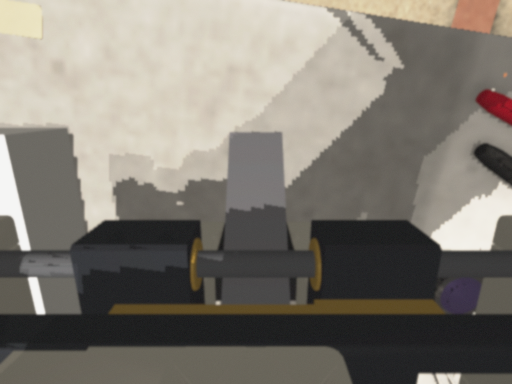

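apply_moves:
  moves:
    - [-1, -0.003, 0, 0.006, 0]
    - [-1, -0.0025, 0, 0.006, 0]
    - [-1, -0.0015, 0, 0.0055, 0]
    - [-1, 0, 0, 0, 0]
  newtons: 4

```text
t: 11.12
eef_pos: [0.5342, 0.414, 0.0028]
ee_rot: [-3.14, -0.002, -3.001]
force: [-0.0, 0.6, -0.1]
width: 0.0284
```

Run:
```python
from h import *
s=arm.get_state(); print(s['eef_pos'],s['ee_rot'],s['width'],s['t'],s['force'])
f=eyes.grab_frame('scene'); i=f['color'][180:340,80:280,::-1]; cv2.imwrite('pics/scene8.png',cv2.resize(i,None,fx=3.5,fy=3.5,interpolation=cv2.INTER_CUBIC))
f=eyes.grab_frame('wrist'); save(f,'wrist8')
```

```text
[0.5341658  0.41402402 0.00277659] [-3.14032340e+00 -2.01540102e-03 -3.00131394e+00] 0.028355806424941885 11.1167 [-0.01004079  0.58164091 -0.0905974 ]
```

View pics/scene8.png

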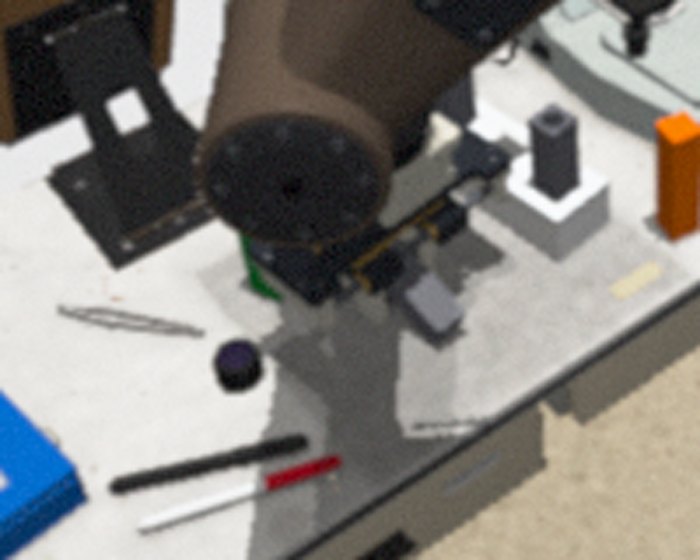

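View pics/wrist8.png

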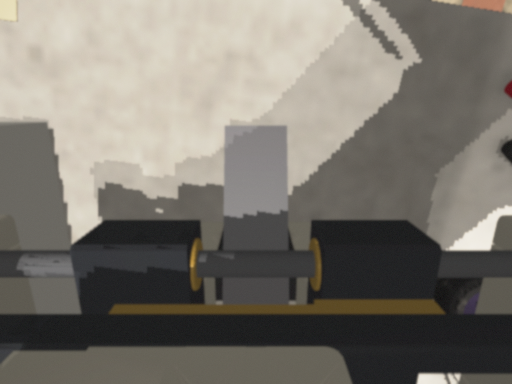

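apply_moves:
  moves:
    - [0.2, 0, 0, 0, 0]
    - [0.2, 0, 0, 0, 0]
    - [0.2, 0, 0, 0, 0]
    - [0.2, 0, 0, 0, 0]
    - [0.2, 0, 0, -0.02, 0]
    - [0.2, 0.01, 0, -0.03, 0]
    - [0.2, 0.02, 0, -0.02, 0]
    - [0.2, 0.02, 0, 0, 0]
    - [0.2, 0.02, 0, 0, 0]
    - [0.2, 0.008, 0, 0, 0]
    - [0.2, 0, 0, 0, 0]
  newtons: 4

```text
t: 12.13
eef_pos: [0.4562, 0.4036, 0.0752]
ee_rot: [3.141, -0.0, -3.0]
force: [0.8, 0.4, 0.6]
width: 0.0526
```

Run:
```python
from h import *
s=arm.get_state(); print(s['eef_pos'],s['ee_rot'],s['width'],s['t'],s['force'])
for n in('scene','top','wrist'):
    f=eyes.grab_frame(n); save(f,n+'9'); np.savez('pics/'+n+'9.npz',**f)
    W=pts(f);x,y,z=W[...,0],W[...,1],W[...,2]
    if n!='wrist':
        i=f['color'][150:310,100:300,::-1]; cv2.imwrite('pics/%s9z.png'%n,cv2.resize(i,None,fx=3.5,fy=3.5,interpolation=cv2.INTER_CUBIC))
    m=(abs(z-.028)<.006)&(x>.42)&(x<.58)&(y>.37)&(y<.46)
    q=W[m]
    if len(q)>10: print(n,len(q),np.median(q,0).round(4),cv2.minAreaRect(q[:,:2].astype(np.float32)*1000))
```

```text
[0.4561681  0.40357043 0.07518813] [ 3.14117433e+00 -2.53912313e-05 -2.99958959e+00] 0.0525670186371474 12.1333 [0.82246364 0.38703677 0.59765614]
scene 42 [0.4843 0.4049 0.0266] ((496.4756774902344, 412.40283203125), (42.18296813964844, 29.12961769104004), 13.918813705444336)
top 156 [0.5456 0.417  0.0288] ((544.16748046875, 418.25128173828125), (74.65371704101562, 28.689376831054688), 7.466657638549805)
wrist 1547 [0.518  0.4106 0.0275] ((508.10028076171875, 410.5968933105469), (61.890625, 28.107379913330078), 8.14737606048584)
```

View pics/scene9z.png

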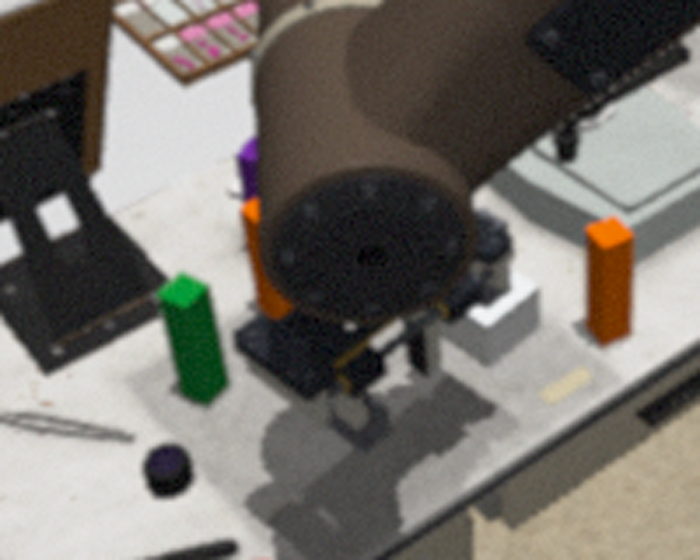

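View pics/wrist9.png

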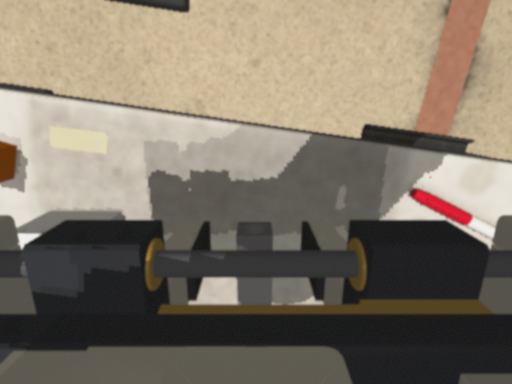

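apply_moves:
  moves:
    - [0.2, -0.016, 0, 0.01, 0]
    - [0.2, -0.016, 0, 0.02, 0]
    - [0.2, 0, 0, 0.02, 0]
    - [0.2, 0, 0, 0.014, 0]
    - [0.2, 0, 0, 0.007, 0]
    - [-1, 0, 0, 0, 0]
    - [-1, 0, 0, 0, 0]
    - [-1, 0, 0, 0, 0]
    - [-1, 0, 0, 0, 0]
    - [-1, 0, 0, 0, 0]
    - [-1, 0, 0, 0, 0]
  newtons: 3

```text
t: 13.2
eef_pos: [0.4896, 0.4086, 0.0043]
ee_rot: [3.141, 0.001, -3.001]
force: [0.6, 0.3, 2.1]
width: 0.0281
```

Run:
```python
from h import *
s=arm.get_state(); print(s['eef_pos'],s['ee_rot'],s['width'],s['t'],s['force'])
for n in('top','wrist'):
    f=eyes.grab_frame(n); save(f,n+'10')
    W=pts(f);x,y,z=W[...,0],W[...,1],W[...,2]
    m=(abs(z-.028)<.006)&(x>.42)&(x<.6)&(y>.38)&(y<.45)
    q=W[m]
    if len(q)>10: print(n,len(q),np.median(q,0).round(4),cv2.minAreaRect(q[:,:2].astype(np.float32)*1000))
```

```text
[0.489573   0.40863024 0.00434115] [ 3.14068130e+00  9.43363138e-04 -3.00060780e+00] 0.028112729908101958 13.2 [0.60174292 0.30155139 2.08821343]
top 100 [0.5646 0.4219 0.0286] ((564.9183959960938, 422.1072082519531), (44.28104019165039, 28.43781852722168), 5.912476062774658)
wrist 2976 [0.4853 0.41   0.0275] ((497.3572998046875, 410.2978210449219), (40.96276092529297, 55.18091583251953), 8.370867729187012)
```

View pics/wrist10.png

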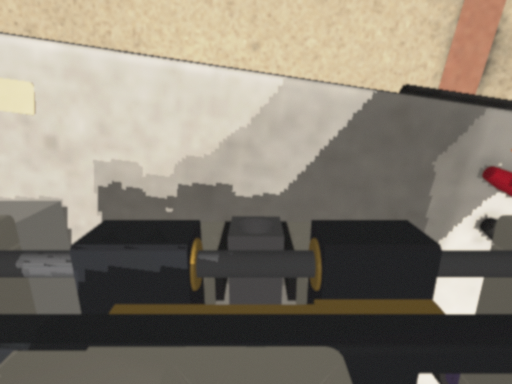

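apply_moves:
  moves:
    - [-1, -0.0023, 0, -0.0083, 0]
    - [-1, -0.0031, 0, -0.0081, 0]
    - [-1, -0.0038, 0, -0.0079, 0]
    - [-1, -0.0045, 0, -0.0074, 0]
    - [-1, 0, 0, 0, 0]
  newtons: 3

```text
t: 13.72
eef_pos: [0.5047, 0.4114, 0.0377]
ee_rot: [3.139, 0.003, -3.001]
force: [-0.4, -0.6, -0.0]
width: 0.028
```

Run:
```python
from h import *
s=arm.get_state(); print(s['eef_pos'],s['ee_rot'],s['width'],s['t'],s['force'])
f=eyes.grab_frame('scene'); i=f['color'][180:340,80:280,::-1]; cv2.imwrite('pics/scene11.png',cv2.resize(i,None,fx=3.5,fy=3.5,interpolation=cv2.INTER_CUBIC))
for n in('top','wrist'):
    f=eyes.grab_frame(n); save(f,n+'11')
    W=pts(f);x,y,z=W[...,0],W[...,1],W[...,2]
    if n=='top':
        m=(z>.012)&(x>.5)&(x<.64)&(abs(y-.42)<.012)
        for a in np.arange(.51,.6,.01):
            k=m&(x>=a)&(x<a+.01)
            if k.any(): print('%.2f'%a,np.median(z[k]).round(3))
```

```text
[0.50467222 0.41136284 0.03766462] [ 3.13926320e+00  2.85423090e-03 -3.00071076e+00] 0.028008662317288092 13.7167 [-0.39361949 -0.61404733 -0.01178706]
0.51 0.48
0.52 0.481
0.53 0.48
0.54 0.478
0.55 0.471
0.56 0.061
0.57 0.06
0.58 0.062
0.59 0.059
```

View pics/scene11.png

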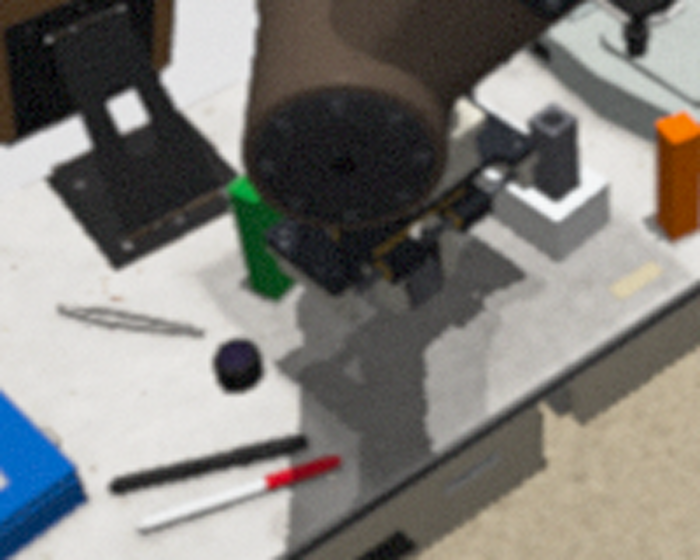

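View pics/wrist11.png

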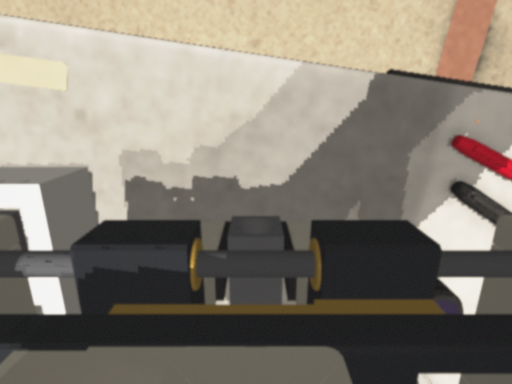

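apply_moves:
  moves:
    - [-1, 0, 0, 0.01, 0]
    - [-1, 0, 0, 0.01, 0]
    - [-0.37, 0, 0, 0, 0]
    - [-0.365, 0, 0, 0, 0]
    - [-0.36, 0, 0, 0, 0]
    - [-0.36, 0, 0, -0.004, 0]
    - [-0.36, 0, 0, -0.004, 0]
  newtons: 3

```text
t: 14.45
eef_pos: [0.5029, 0.4103, 0.0236]
ee_rot: [-3.141, 0.0, -3.001]
force: [-1.1, 0.3, 0.4]
width: 0.0279
```

```bash
cat > chk.py <<'E'
from h import *
import sys
s=arm.get_state(); print(s['eef_pos'].round(4),s['ee_rot'].round(3),s['width'].round(5),s['t'],s['force'].round(1))
f=eyes.grab_frame('top'); save(f,'t'+sys.argv[1])
W=pts(f);x,y,z=W[...,0],W[...,1],W[...,2]
m=(z>-.1)&(z<.2)&(x>.5)&(x<.64)&(abs(y-.42)<.012)
print([('%.2f'%a,np.median(z[k]).round(3)) for a in np.arange(.51,.62,.01) if (k:=m&(x>=a)&(x<a+.01)).any()])
f=eyes.grab_frame('scene'); i=f['color'][180:340,80:280,::-1]; cv2.imwrite(f'pics/s{sys.argv[1]}.png',cv2.resize(i,None,fx=3.5,fy=3.5,interpolation=cv2.INTER_CUBIC))
E
python3 chk.py 12
```

```text
Traceback (most recent call last):
  File "chk.py", line 3, in <module>
    s=arm.get_state(); print(s['eef_pos'].round(4),s['ee_rot'].round(3),s['width'].round(5),s['t'],s['force'].round(1))
                                                                        ^^^^^^^^^^^^^^^^
AttributeError: 'float' object has no attribute 'round'
```

```bash
sed -i "s/s\['width'\].round(5)/round(s['width'],5)/" chk.py; python3 chk.py 12
```

```text
[0.5029 0.4103 0.0236] [-3.141  0.    -3.001] 0.02791 14.45 [-1.1  0.3  0.4]
[('0.55', np.float64(0.028)), ('0.56', np.float64(0.031)), ('0.57', np.float64(0.03)), ('0.58', np.float64(0.029)), ('0.59', np.float64(0.029)), ('0.60', np.float64(0.006)), ('0.61', np.float64(0.001))]
```

apply_moves:
  moves:
    - [-0.357, 0, 0, -0.004, 0]
    - [-0.354, 0, 0, -0.003, 0]
    - [-0.351, 0, 0, -0.003, 0]
    - [-0.351, 0, 0, 0, 0]
  newtons: 3

```text
t: 14.88
eef_pos: [0.5032, 0.4106, 0.0343]
ee_rot: [3.141, 0.001, -3.001]
force: [-0.1, -0.8, 0.3]
width: 0.0283
```

```bash
python3 chk.py 13
```

```text
[0.5032 0.4106 0.0343] [ 3.141e+00  1.000e-03 -3.001e+00] 0.02832 14.8833 [-0.1 -0.8  0.3]
[('0.56', np.float64(0.029)), ('0.57', np.float64(0.029)), ('0.58', np.float64(0.03)), ('0.59', np.float64(0.029)), ('0.60', np.float64(0.003)), ('0.61', np.float64(0.002))]
```

apply_moves:
  moves:
    - [0.2, 0, 0, 0, 0]
    - [0.2, 0, 0, 0, 0]
    - [0.2, 0, 0, 0, 0]
    - [0.2, 0.015, 0, -0.02, 0]
    - [0.2, 0.015, 0, -0.02, 0]
    - [0.2, 0, 0, 0, 0]
  newtons: 5

```text
t: 15.48
eef_pos: [0.4727, 0.407, 0.0767]
ee_rot: [3.139, 0.003, -3.0]
force: [-0.1, -0.1, -0.0]
width: 0.0521
```

Run:
```python
from h import *
s=arm.get_state(); print(s['eef_pos'],s['width'],s['t'])
for n in('top','wrist'):
    f=eyes.grab_frame(n); save(f,n+'14')
    W=pts(f);x,y,z=W[...,0],W[...,1],W[...,2]
    m=(abs(z-.028)<.005)&(x>.43)&(x<.62)&(y>.38)&(y<.45)
    q=W[m]
    if len(q)>10:
        r=cv2.minAreaRect(q[:,:2].astype(np.float32)*1000); print(n,len(q),r,cv2.boxPoints(r).round(1).tolist())
```

```text
[0.472715   0.40700778 0.07671042] 0.052117230444593 15.4833
top 152 ((561.3331909179688, 421.95587158203125), (76.29114532470703, 29.289560317993164), 7.963168144226074) [[521.5, 431.20001220703125], [525.5999755859375, 402.20001220703125], [601.0999755859375, 412.70001220703125], [597.0999755859375, 441.70001220703125]]
wrist 1685 ((522.439697265625, 413.21160888671875), (65.8207015991211, 27.73392677307129), 8.12586784362793) [[487.8999938964844, 422.29998779296875], [491.79998779296875, 394.79998779296875], [557.0, 404.1000061035156], [553.0999755859375, 431.6000061035156]]
```

View pics/wrist14.png

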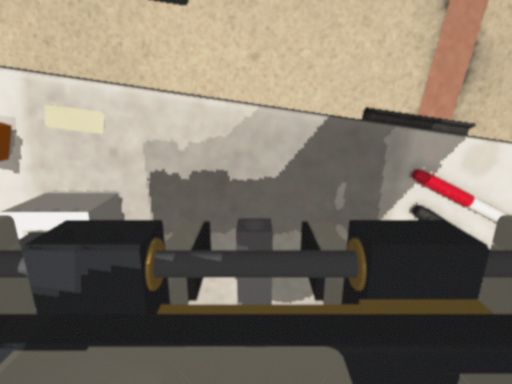

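apply_moves:
  moves:
    - [0.2, -0.009, 0, 0.02, 0]
    - [0.2, -0.0085, 0, 0.02, 0]
    - [0.2, 0, 0, 0.012, 0]
    - [0.2, 0, 0, 0.006, 0]
    - [-1, 0, 0, 0, 0]
    - [-1, 0, 0, 0, 0]
    - [-1, 0, 0, 0, 0]
    - [-1, 0, 0, 0, 0]
    - [-1, 0, 0, 0, 0]
    - [-1, 0, 0, 0, 0]
    - [-1, 0, 0, 0, 0]
  newtons: 5

```text
t: 16.5
eef_pos: [0.4907, 0.4089, 0.0162]
ee_rot: [3.14, 0.001, -3.0]
force: [-1.6, 0.3, 6.1]
width: 0.028
```

apply_moves:
  moves:
    - [-1, 0, 0, -0.004, 0]
    - [-1, 0, 0, -0.006, 0]
    - [-1, 0, 0, -0.008, 0]
    - [-1, 0, 0, -0.008, 0]
    - [-1, 0, 0, 0, 0]
  newtons: 5

```text
t: 16.92
eef_pos: [0.4913, 0.4094, 0.0436]
ee_rot: [3.14, 0.002, -3.0]
force: [-0.0, 0.4, -0.3]
width: 0.0279
```

```bash
python3 chk.py 15
```

```text
[0.4913 0.4094 0.0436] [ 3.14e+00  2.00e-03 -3.00e+00] 0.02785 16.9167 [-0.   0.4 -0.3]
[('0.54', np.float64(0.056)), ('0.55', np.float64(0.054)), ('0.56', np.float64(0.054)), ('0.57', np.float64(0.053)), ('0.58', np.float64(0.052)), ('0.59', np.float64(0.052)), ('0.60', np.float64(0.003)), ('0.61', np.float64(0.001))]
```

View pics/s15.png

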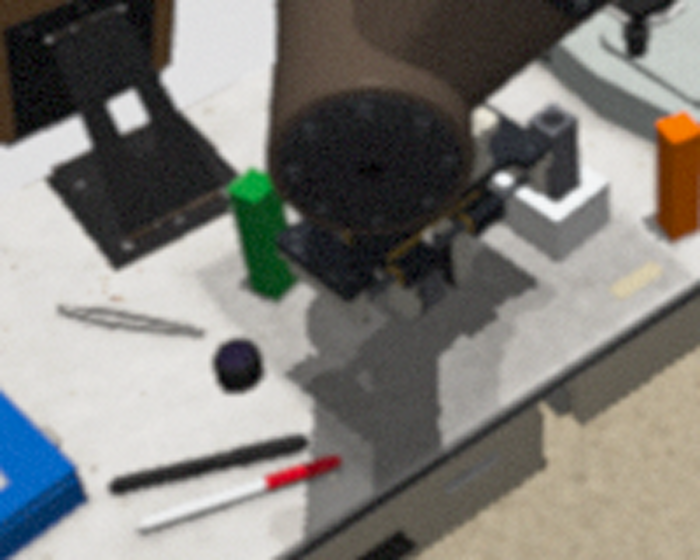

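apply_moves:
  moves:
    - [-1, 0, 0, 0, 0]
    - [-1, 0, 0, 0, 0]
    - [-1, 0, 0, -0.03, 0]
    - [-1, 0, 0, 0.005, 0]
    - [-1, 0, 0, 0, 0]
  newtons: 3

```text
t: 17.43
eef_pos: [0.4909, 0.4091, 0.0671]
ee_rot: [3.14, 0.001, -3.001]
force: [-1.0, -0.3, -0.1]
width: 0.0277
```

```bash
python3 chk.py 16
```

```text
[0.4909 0.4091 0.0671] [ 3.140e+00  1.000e-03 -3.001e+00] 0.02773 17.4333 [-1.  -0.3 -0.1]
[('0.54', np.float64(0.029)), ('0.55', np.float64(0.046)), ('0.56', np.float64(0.039)), ('0.57', np.float64(0.033)), ('0.58', np.float64(0.026)), ('0.59', np.float64(0.003)), ('0.60', np.float64(0.002)), ('0.61', np.float64(0.001))]
```

View pics/s16.png

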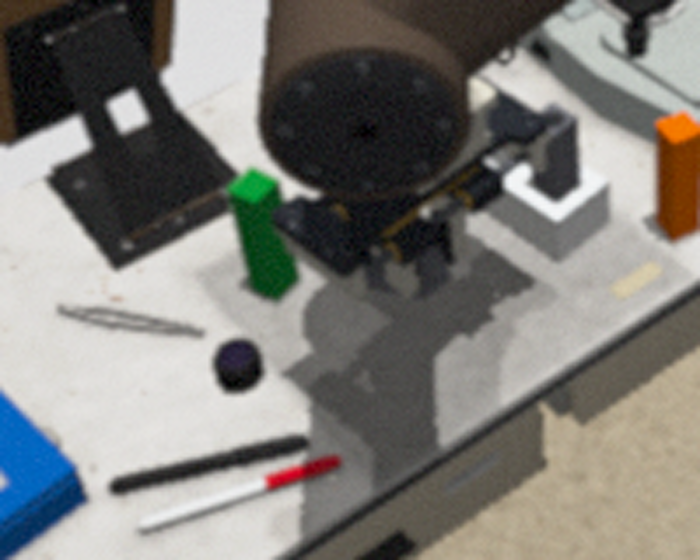

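apply_moves:
  moves:
    - [-1, 0, 0, -0.03, 0]
    - [-1, 0, 0, 0.002, 0]
    - [-1, 0, 0, -0.03, 0]
    - [-1, 0, 0, 0.002, 0]
    - [-1, 0, 0, -0.01, 0]
    - [-1, 0, 0, 0, 0]
  newtons: 3

```text
t: 18.03
eef_pos: [0.491, 0.4088, 0.1338]
ee_rot: [3.141, 0.001, -3.001]
force: [0.1, 0.1, -1.1]
width: 0.028
```

```bash
python3 chk.py 17
```

```text
[0.491  0.4088 0.1338] [ 3.141e+00  1.000e-03 -3.001e+00] 0.02796 18.0333 [ 0.1  0.1 -1.1]
[('0.55', np.float64(-0.0)), ('0.56', np.float64(0.002)), ('0.57', np.float64(0.001)), ('0.58', np.float64(0.0)), ('0.59', np.float64(0.0)), ('0.60', np.float64(0.001)), ('0.61', np.float64(-0.0))]
```

View pics/s17.png

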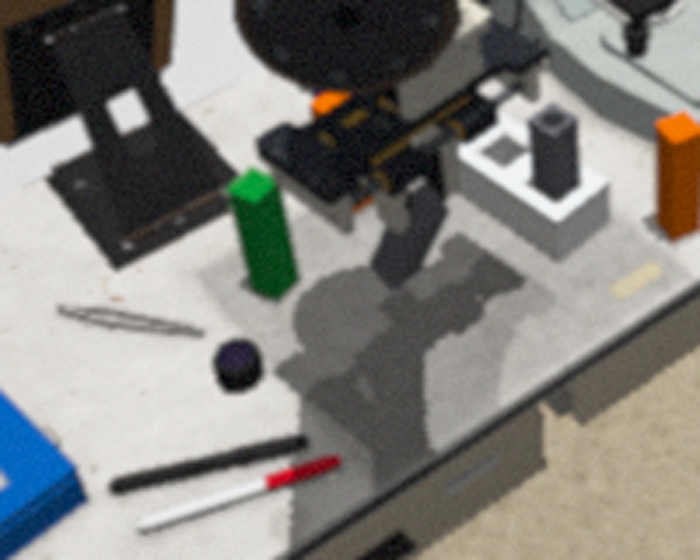

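```bash
cat > ang.py <<'E'
from h import *
import sys
s=arm.get_state(); p=s['eef_pos']; yaw=s['ee_rot'][2]
print(p.round(4),round(s['width'],4),s['t'],s['force'].round(1))
for n in('scene','wrist'):
    f=eyes.grab_frame(n); W=pts(f); save(f,n+'_'+sys.argv[1])
    d=W-p; a=-(d[...,0]*np.cos(yaw)+d[...,1]*np.sin(yaw)); b=d[...,0]*np.sin(yaw)-d[...,1]*np.cos(yaw); z=W[...,2]
    # a = along +x (minus tool x), b= jaw coord
    m=(abs(b)<.017)&(a>-.06)&(a<.12)&(z>.006)&(z<p[2]+.03)&(f['color'].max(-1).astype(int)<150)
    print(n,m.sum())
    for z0 in np.arange(0,.2,.01):
        k=m&(z>=z0)&(z<z0+.01)
        if k.sum()>2: print('  z%.2f'%z0,k.sum(),(a[k].min()*1000).round(),(np.median(a[k])*1000).round(),(a[k].max()*1000).round(),'b',(b[k].min()*1000).round(),(b[k].max()*1000).round())
    if n=='scene':
        i=f['color'][180:340,80:280,::-1]; cv2.imwrite(f'pics/s{sys.argv[1]}.png',cv2.resize(i,None,fx=3.5,fy=3.5,interpolation=cv2.INTER_CUBIC))
E
python3 ang.py 18
```

```text
[0.4904 0.4083 0.1321] 0.0278 18.1333 [ 0.4  0.5 -1. ]
scene 361
  z0.03 12 27.0 31.0 48.0 b -9.0 16.0
  z0.04 25 21.0 30.0 55.0 b -6.0 17.0
  z0.05 22 18.0 30.0 49.0 b -8.0 17.0
  z0.06 26 13.0 21.0 42.0 b -9.0 17.0
  z0.07 27 8.0 20.0 40.0 b -10.0 17.0
  z0.08 26 4.0 12.0 34.0 b -9.0 17.0
  z0.09 27 -2.0 7.0 29.0 b -8.0 17.0
  z0.10 25 -6.0 1.0 25.0 b -9.0 17.0
  z0.11 32 -11.0 -1.0 15.0 b -10.0 17.0
  z0.12 30 -16.0 -6.0 11.0 b -11.0 17.0
  z0.13 62 -17.0 -9.0 10.0 b -16.0 17.0
  z0.14 29 -12.0 1.0 10.0 b -15.0 15.0
  z0.15 15 -11.0 -5.0 3.0 b -16.0 -10.0
  z0.16 3 -10.0 -7.0 2.0 b -14.0 -11.0
wrist 2440
  z0.05 5 22.0 22.0 25.0 b -2.0 3.0
  z0.06 386 18.0 29.0 38.0 b -9.0 9.0
  z0.07 39 12.0 20.0 36.0 b -9.0 8.0
  z0.08 43 7.0 15.0 31.0 b -9.0 9.0
  z0.09 52 3.0 10.0 25.0 b -9.0 9.0
  z0.10 56 -2.0 8.0 21.0 b -9.0 9.0
  z0.11 72 -7.0 1.0 16.0 b -9.0 9.0
  z0.12 127 -17.0 -8.0 12.0 b -13.0 14.0
  z0.13 1314 -18.0 -10.0 7.0 b -17.0 17.0
  z0.14 173 -11.0 -10.0 3.0 b -17.0 17.0
  z0.15 146 -11.0 -10.0 -3.0 b -17.0 17.0
  z0.16 27 -11.0 -10.0 8.0 b -16.0 17.0
```

View pics/wrist_18.png

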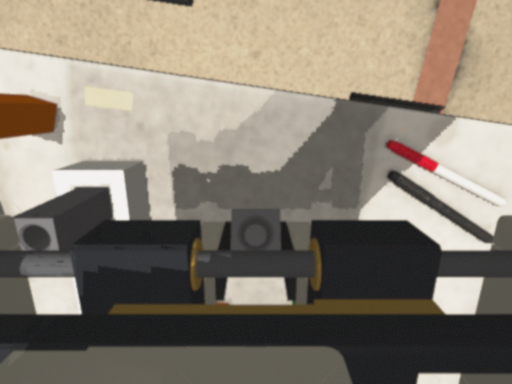

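apply_moves:
  moves:
    - [-1, 0, 0, 0.012, 0]
    - [-1, 0, 0, 0.012, 0]
    - [-1, 0, 0, 0.006, 0]
    - [-1, -0.006, 0, 0, 0]
    - [-1, -0.007, 0, -0.001, 0]
    - [-1, -0.007, 0, -0.001, 0]
    - [-1, 0, 0, 0, 0]
  newtons: 3

```text
t: 18.82
eef_pos: [0.5121, 0.4117, 0.1046]
ee_rot: [3.141, 0.001, -3.001]
force: [0.2, 0.8, 0.4]
width: 0.0282
```

```bash
python3 ang.py 19
```

```text
[0.5121 0.4117 0.1046] 0.0282 18.8167 [0.2 0.8 0.4]
scene 355
  z0.00 6 22.0 22.0 31.0 b -9.0 15.0
  z0.01 23 18.0 23.0 49.0 b -12.0 17.0
  z0.02 26 14.0 22.0 44.0 b -9.0 17.0
  z0.03 22 9.0 14.0 41.0 b -10.0 17.0
  z0.04 22 6.0 10.0 31.0 b -10.0 17.0
  z0.05 27 1.0 14.0 36.0 b -11.0 17.0
  z0.06 29 -2.0 3.0 28.0 b -11.0 17.0
  z0.07 27 -7.0 -1.0 26.0 b -11.0 17.0
  z0.08 25 -11.0 -6.0 12.0 b -10.0 17.0
  z0.09 32 -14.0 -4.0 14.0 b -11.0 17.0
  z0.10 55 -18.0 -11.0 9.0 b -14.0 17.0
  z0.11 40 -15.0 1.0 9.0 b -17.0 17.0
  z0.12 15 -11.0 -7.0 4.0 b -16.0 -11.0
  z0.13 6 -11.0 -3.0 7.0 b -15.0 -10.0
wrist 2452
  z0.03 354 16.0 24.0 32.0 b -9.0 9.0
  z0.04 54 10.0 29.0 32.0 b -9.0 9.0
  z0.05 44 5.0 21.0 28.0 b -9.0 9.0
  z0.06 52 2.0 17.0 24.0 b -9.0 9.0
  z0.07 51 -2.0 14.0 20.0 b -9.0 9.0
  z0.08 70 -6.0 9.0 16.0 b -9.0 9.0
  z0.09 76 -11.0 5.0 12.0 b -9.0 9.0
  z0.10 902 -19.0 -15.0 8.0 b -17.0 17.0
  z0.11 644 -12.0 -4.0 3.0 b -17.0 17.0
  z0.12 142 -12.0 -11.0 -1.0 b -17.0 17.0
  z0.13 63 -11.0 -11.0 8.0 b -17.0 17.0
```

View pics/s19.png

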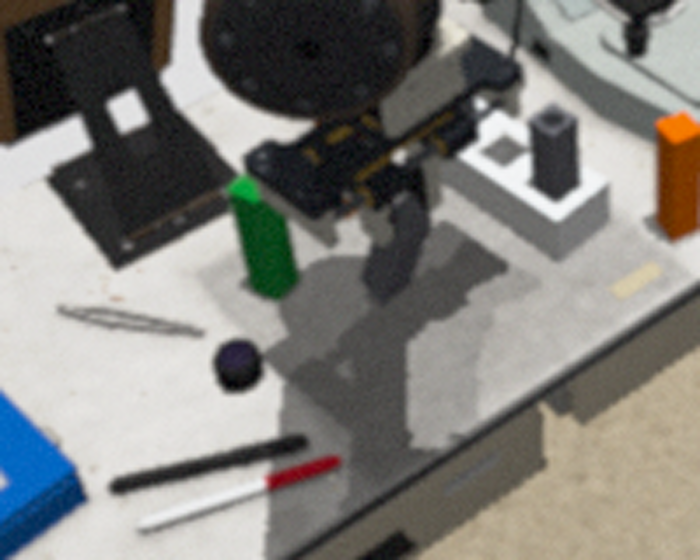

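apply_moves:
  moves:
    - [-1, 0, 0, 0.004, 0]
    - [-1, -0.004, 0, 0.001, 0]
    - [-1, -0.006, 0, 0, 0]
    - [-1, -0.006, 0, -0.001, 0]
    - [-1, -0.006, 0, 0, 0]
    - [-1, -0.006, 0, 0, 0]
  newtons: 3

```text
t: 19.42
eef_pos: [0.5387, 0.4152, 0.1002]
ee_rot: [-3.142, -0.0, -3.001]
force: [-0.2, 0.1, 1.8]
width: 0.028
```

```bash
python3 ang.py 20
```

```text
[0.5387 0.4152 0.1002] 0.028 19.4167 [-0.2  0.1  1.8]
scene 388
  z0.00 12 4.0 6.0 28.0 b -8.0 16.0
  z0.01 26 1.0 4.0 31.0 b -10.0 17.0
  z0.02 26 -1.0 2.0 28.0 b -11.0 17.0
  z0.03 31 -4.0 -1.0 28.0 b -9.0 17.0
  z0.04 28 -6.0 -2.0 25.0 b -13.0 17.0
  z0.05 28 -9.0 -5.0 19.0 b -12.0 17.0
  z0.06 32 -11.0 -7.0 19.0 b -10.0 17.0
  z0.07 24 -13.0 -9.0 16.0 b -10.0 16.0
  z0.08 32 -15.0 -12.0 10.0 b -10.0 17.0
  z0.09 36 -17.0 -11.0 9.0 b -12.0 17.0
  z0.10 66 -20.0 -12.0 9.0 b -15.0 17.0
  z0.11 31 -12.0 4.0 10.0 b -16.0 6.0
  z0.12 16 -11.0 -6.0 3.0 b -15.0 -11.0
wrist 2975
  z0.00 28 4.0 4.0 5.0 b -14.0 14.0
  z0.01 32 2.0 2.0 2.0 b -13.0 13.0
  z0.02 33 -1.0 -0.0 0.0 b -13.0 14.0
  z0.03 140 -3.0 19.0 22.0 b -14.0 14.0
  z0.04 87 -5.0 16.0 20.0 b -13.0 14.0
  z0.05 138 -8.0 -6.0 18.0 b -14.0 14.0
  z0.06 125 -9.0 11.0 16.0 b -13.0 14.0
  z0.07 179 -12.0 6.0 14.0 b -14.0 14.0
  z0.08 203 -14.0 5.0 11.0 b -13.0 14.0
  z0.09 236 -16.0 2.0 9.0 b -16.0 16.0
  z0.10 1214 -18.0 -12.0 7.0 b -17.0 17.0
  z0.11 410 -13.0 -2.0 3.0 b -17.0 17.0
  z0.12 146 -10.0 -9.0 10.0 b -17.0 17.0
  z0.13 4 -9.0 -9.0 -8.0 b -15.0 15.0
```

apply_moves:
  moves:
    - [-1, -0.006, 0, 0, 0]
    - [-1, -0.006, 0, 0, 0]
    - [-1, -0.006, 0, 0.0005, 0]
    - [-1, -0.005, 0, 0.0005, 0]
    - [-1, 0, 0, 0, 0]
  newtons: 3

```text
t: 19.93
eef_pos: [0.5619, 0.4184, 0.099]
ee_rot: [-3.141, 0.0, -3.001]
force: [0.7, -0.0, 1.4]
width: 0.0283
```

```bash
python3 ang.py 21
```

```text
[0.5619 0.4184 0.099 ] 0.0283 19.9333 [ 0.7 -0.   1.4]
scene 448
  z0.00 16 -18.0 -15.0 9.0 b -10.0 17.0
  z0.01 32 -17.0 -15.0 12.0 b -11.0 17.0
  z0.02 30 -17.0 -14.0 11.0 b -12.0 16.0
  z0.03 35 -20.0 -15.0 12.0 b -9.0 17.0
  z0.04 39 -20.0 -15.0 12.0 b -12.0 17.0
  z0.05 30 -19.0 -16.0 12.0 b -12.0 17.0
  z0.06 33 -19.0 -16.0 14.0 b -11.0 17.0
  z0.07 36 -18.0 -16.0 10.0 b -11.0 17.0
  z0.08 32 -20.0 -16.0 -1.0 b -11.0 16.0
  z0.09 43 -19.0 -16.0 7.0 b -11.0 16.0
  z0.10 75 -21.0 -11.0 11.0 b -14.0 17.0
  z0.11 29 -20.0 -8.0 8.0 b -17.0 15.0
  z0.12 18 -11.0 -4.0 7.0 b -17.0 -10.0
wrist 3854
  z0.00 32 -17.0 -17.0 -17.0 b -13.0 14.0
  z0.01 78 -18.0 -17.0 -17.0 b -14.0 14.0
  z0.02 91 -18.0 -17.0 -17.0 b -13.0 14.0
  z0.03 107 -18.0 -17.0 -17.0 b -14.0 14.0
  z0.04 123 -18.0 -18.0 -17.0 b -14.0 14.0
  z0.05 142 -18.0 -18.0 -17.0 b -14.0 14.0
  z0.06 205 -19.0 -18.0 6.0 b -14.0 14.0
  z0.07 295 -19.0 -18.0 5.0 b -14.0 14.0
  z0.08 391 -19.0 -18.0 5.0 b -14.0 14.0
  z0.09 486 -19.0 -18.0 5.0 b -17.0 17.0
  z0.10 1329 -19.0 -13.0 5.0 b -17.0 17.0
  z0.11 443 -19.0 -11.0 1.0 b -17.0 17.0
  z0.12 132 -11.0 -11.0 9.0 b -17.0 17.0
```

View pics/s21.png

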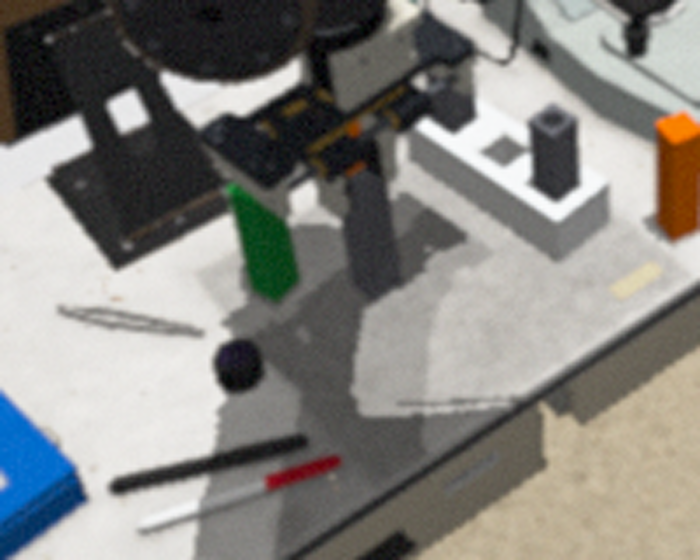

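View pics/wrist_21.png

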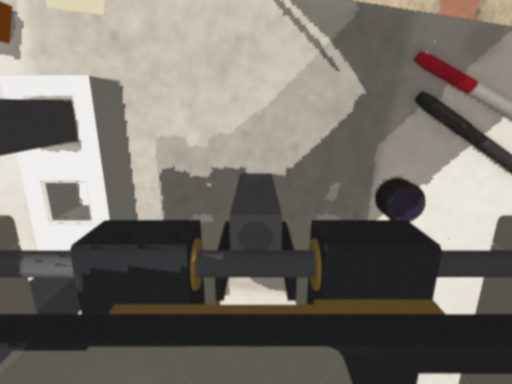

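apply_moves:
  moves:
    - [-0.3, 0, 0, 0, 0]
    - [-0.1, 0, 0, 0, 0]
    - [0.0, 0, 0, 0, 0]
    - [0.1, 0, 0, 0, 0]
    - [0.1, 0.002, 0, 0.002, 0]
    - [0.1, 0.002, 0, 0.006, 0]
    - [0.1, 0, 0, 0.006, 0]
    - [0.1, 0, 0, 0.006, 0]
    - [0.1, 0, 0, 0.003, 0]
    - [0.1, 0, 0, 0, 0]
  newtons: 5

```text
t: 20.87
eef_pos: [0.5563, 0.4173, 0.0748]
ee_rot: [-3.14, -0.002, -3.001]
force: [-1.9, 0.1, 0.3]
width: 0.0484
```

```bash
python3 ang.py 22
```

```text
[0.5563 0.4173 0.0748] 0.0484 20.8667 [-1.9  0.1  0.3]
scene 309
  z0.00 11 -11.0 -10.0 12.0 b -9.0 17.0
  z0.01 36 -13.0 -10.0 18.0 b -11.0 17.0
  z0.02 33 -11.0 -9.0 17.0 b -11.0 17.0
  z0.03 30 -12.0 -9.0 18.0 b -10.0 17.0
  z0.04 31 -14.0 -10.0 13.0 b -12.0 17.0
  z0.05 29 -12.0 -9.0 7.0 b -9.0 17.0
  z0.06 28 -12.0 -10.0 1.0 b -10.0 16.0
  z0.07 28 -13.0 -9.0 5.0 b -10.0 17.0
  z0.08 28 -12.0 -9.0 5.0 b -11.0 17.0
  z0.09 38 -13.0 -10.0 13.0 b -12.0 17.0
  z0.10 17 -12.0 -8.0 13.0 b -8.0 17.0
wrist 2672
  z0.00 38 -12.0 -11.0 -11.0 b -13.0 14.0
  z0.01 139 -12.0 -11.0 -11.0 b -13.0 14.0
  z0.02 148 -12.0 -11.0 -11.0 b -13.0 15.0
  z0.03 160 -12.0 -11.0 -11.0 b -13.0 15.0
  z0.04 193 -12.0 -11.0 -11.0 b -13.0 15.0
  z0.05 223 -12.0 -11.0 -10.0 b -13.0 15.0
  z0.06 272 -12.0 -11.0 -10.0 b -13.0 15.0
  z0.07 306 -12.0 -11.0 -10.0 b -13.0 15.0
  z0.08 373 -12.0 -11.0 -10.0 b -13.0 15.0
  z0.09 456 -12.0 -11.0 13.0 b -13.0 15.0
  z0.10 364 -12.0 -11.0 13.0 b -13.0 15.0
```

View pics/s22.png

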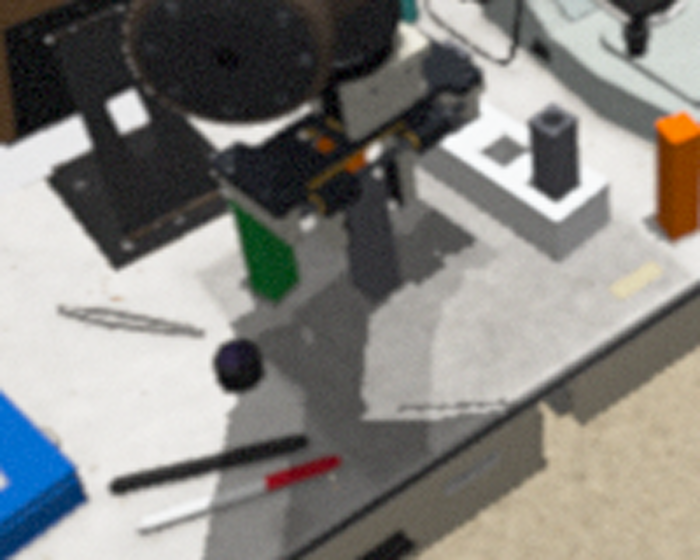

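apply_moves:
  moves:
    - [-1, -0.002, 0, 0, 0]
    - [-1, 0, 0, 0, 0]
    - [-1, 0, 0, 0, 0]
    - [-1, 0, 0, 0, 0]
    - [-1, 0, 0, 0, 0]
    - [-1, 0, 0, 0, 0]
    - [-1, 0, 0, 0, 0]
  newtons: 25

```text
t: 21.55
eef_pos: [0.5589, 0.4182, 0.0765]
ee_rot: [3.141, 0.0, -3.001]
force: [-0.0, -0.3, 0.6]
width: 0.0279
```

apply_moves:
  moves:
    - [-1, 0, 0, -0.006, 0]
    - [-1, 0, 0, -0.012, 0]
    - [-1, 0, 0, -0.02, 0]
    - [-1, 0, 0, -0.025, 0]
    - [-1, 0, 0, -0.025, 0]
    - [-1, 0, 0, -0.025, 0]
    - [-1, 0, 0, -0.025, 0]
    - [-1, 0, 0, -0.02, 0]
    - [-1, 0, 0, -0.012, 0]
    - [-1, 0, 0, -0.006, 0]
    - [-1, 0, 0, 0, 0]
    - [-1, 0, 0, 0, 0]
  newtons: 25

```text
t: 22.55
eef_pos: [0.5584, 0.4179, 0.2515]
ee_rot: [-3.141, -0.001, -3.001]
force: [0.1, 0.7, -1.7]
width: 0.0279
```

```bash
python3 ang.py 23
python3 - <<'E'
from h import *
f=eyes.grab_frame('scene'); save(f,'scene23')
for l in ['loupe_mid','tape_roll_mid','turned_sleeve_mid']:
    for o in outline_of(l,f): 
        W=pts(f)[o['region']]; print(l,round(o['score'],2),np.nanmedian(W,0).round(3),o['extent'])
s=arm.get_state();print(s['qd'].round(3),s['t'])
E
```

```text
[0.5584 0.4179 0.2515] 0.0279 22.55 [ 0.1  0.7 -1.7]
scene 482
  z0.17 20 -16.0 -12.0 14.0 b -10.0 17.0
  z0.18 44 -16.0 -13.0 14.0 b -11.0 17.0
  z0.19 45 -16.0 -12.0 13.0 b -13.0 17.0
wrist 2855
  z0.17 42 -15.0 -14.0 -14.0 b -13.0 13.0
  z0.18 126 -15.0 -14.0 -14.0 b -14.0 14.0
  z0.19 124 -15.0 -14.0 -14.0 b -14.0 14.0
loupe_mid 0.77 [0.541 0.549 0.022] [137.8, 272.6, 156.0, 293.0]
tape_roll_mid 0.63 [ 0.446 -0.327  0.015] [377.9, 166.0, 398.8, 176.2]
turned_sleeve_mid 0.87 [0.601 0.485 0.067] [143.6, 227.6, 168.1, 268.9]
turned_sleeve_mid 0.72 [0.546 0.422 0.229] [165.5, 178.1, 188.1, 219.9]
turned_sleeve_mid 0.65 [0.639 0.396 0.047] [170.2, 206.8, 184.8, 241.8]
turned_sleeve_mid 0.57 [0.441 0.205 0.067] [263.6, 211.1, 280.8, 246.0]
[-0.001 -0.005  0.004  0.001 -0.001 -0.   ] 22.85
```

View pics/scene23.png

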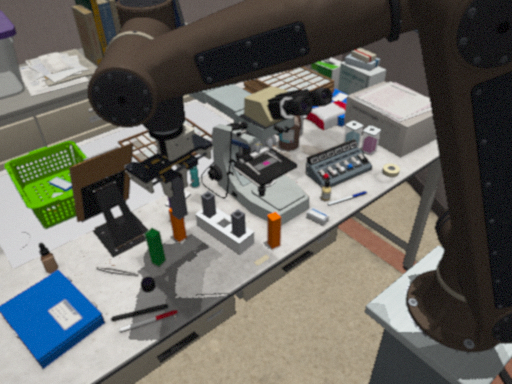

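View pics/wrist_23.png

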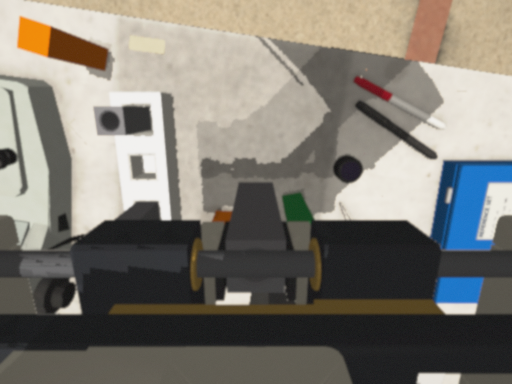

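```bash
python3 -c "
from station import job
print(job.job_done())"
```

```text
the job is handed in; nothing more can be done
None
```

The turned sleeve, which was in the middle well, is now held still in the gripper at 25 N with its hole facing up. Its lower end is about 17 cm above the table. I handed the job in at about 22.9 s of the 48 s allowed.

**How I turned it over:** I pulled it out and laid it down by pivoting it against the table. I then re-gripped it at the mouth end, let the closed end swing down and pushed it upright on the table. I finished with a centred grip and lifted it.

**What went wrong:** The first try at swinging the closed end down, with a full-width grip at 3 N, did not rotate it. Easing that grip let the sleeve drop flat from about 1 cm. The second try used a small contact area and short upward jerks, and that worked.

**Last checks:**
- **Sleeve:** The wrist camera showed its front face straight to about 1 mm over the part I could measure. The grip width read 27.9 mm, and the joint speeds were practically zero.
- **Hole:** I saw it facing up in the wrist pictures while I was standing the sleeve up. In the last wrist picture the gripper hides it.
- **Forces:** The highest tool force I read was about 7 N. I only read it between moves, so brief peaks may be missing.
- **Everything else:** The other two sleeves still stand in the rack. The loupe and tape roll measured within 2 mm of where they started, and the coloured look-alikes were not touched.

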